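Change over the fruit inspection bench

ROBOT

A 6-joint arm with a two-finger parallel gripper is mounted at the origin on the work surface. World frame = base frame: x ahead of the robot, y to its left, z up, the work surface at z = 0. Lengths are in mm, angles in rad, forces in N, time in s.
With the tool pointing down it reaches from about 350 to 875 mm from the base axis. Payload 4.2 kg.
Tool frame: the origin (TCP) lies at the very end of the fingers, on their centre line; the grasp point (between the pads) lies arm.hold_point_z behind it (arm.hold_point_z is the distance from the TCP to the grasp point, in mm); y points along the fingers, x is the direction in which the jaws open and shut, and the axes are right-handed (so a half turn about y gives the same grasp; the last joint's range is limited). The gripper opens to 85 mm and grips with 20 to 120 N. Pads are 22 mm wide; open, the fingers measure 114 mm over their backs; the gripper's body (76 mm by 85 mm) begins 54 mm behind the grasp point. The pads swing forward as they close: fully open they stand 13 mm farther back than shut.
Start: joints at [-1.09, 0.385, 0.008, 0, -1.194, -0.259], TCP at [137.509, -609.664, 231.312] pointing down, gripper open.
Joint ranges: [-3.14, 3.14], [-1.21, 2.06], [-1.07, 1.41], [-3.16, 2.05], [-2.99, -0.16], [-3.1, 3.1]. Speed limits (rad/s): [2.79, 2.79, 3.14, 3.14, 3.14, 3.14].

INTERFACE

Orientations are given as a unit quaternion [x, y, z, w].
In Python, from bench import arm gives the robot as it stands.
- The arm moves only by the shell command python3 -m creep 'ROWS'. ROWS is JSON, a list of rows, each a list of 3 entries, a list of its own where there are three numbers: the shift along the world's x, y, z in mm, then the turn, a rotation vector about the world's x, y, z in rad, then the gripper command: -1 is shut, 1 is fully open, values between are in proportion. In form: [[[dx, dy, dz], [wx, wy, wz], jaw], ...]. A call has 1 to 12 rows; each row is the pose to reach, as a shift and turn from the pose commanded when the call began; what a row does not reach only later rows make up. A row lasts 1/12 s, in which the tool goes at most 41.7 mm and 7.16 degrees, less where a joint would pass 70% of its speed; a pose out of reach is approached as far as the arm can. A call with a gripper value outside its range is refused whole. The fingers move at their own pace and stop on an object; the grip force is fixed at half the most. Time passes only in rows, so rows that repeat a pose let the fingers close. It gives the time, the measured TCP pose, the force and the opening at its end, in the units of the state.
- arm.read_state(): the state, without advancing time (a new reading comes with each control period).
- arm.get_image(name): name is "scene" or "top"; returns (picture, depth): 420x560x3 uint8, red, green, blue; 420x560 float32, mm along the optical axis (not along the pixel's ray), 0 where there is no reading.
- arm.camera_params(name): a dict with "camera_matrix" (3x3 intrinsics, pixels), "extrinsics" (4x4, takes a point from world to camera coordinates). Camera axes: x right, y down, z forward; pixel columns grow to the right and rows downward; lengths in mm; the calibration is good to about 2 mm. A picture is of the moment at which its call begins. camera_params takes no time and is no camera call.
- arm.job_done(): hands the job in, once; it reports no verdict.
The state is a dict: "clock": time; "joints": joint angles; "joint_vel": joint speeds; "joint_efforts": joint torques, N m; "position": TCP position; "ee_rot": TCP orientation; "contact_force": force on the tool from outside, world axes, zero at the start; "wrist_torque": the same for the moment, N m; "gripper_width": finger opening in mm.
Only numpy, scipy, OpenCV 4.12 (cv2) and the standard library are available. Lean on these libraries where they do the work, as an engineer would, in place of code of your own. Each camera call takes 0.05 s, during which the arm holds its last target.

TASK

Get the inspection bench ready for the next lot of fruit: first slide every used white board up out of the slotted holder and stand each one in its own bay of the empty wash rack. Then put each flat peach in a cell of its own in the sample tray, and last push the loaded tray along the bench, without lifting it, until it sits wholly on the cream viewing square and square with it. Leave the wipes box and the bottle where they are.

Things in the scene. Friction and masses are not known exactly. Their poses are not given: they have to be found in the camera images.
- board0: used inspection board, plain white plastic plate 110 wide (its x) x 8 thick (its y) x 130 high (its z), 0.11 kg, standing on edge in one slot of the holder at the start; origin at the centre of its lower edge, z up. Not every board is present every time
- board1: used inspection board, plain white plastic plate 110 wide (its x) x 8 thick (its y) x 130 high (its z), 0.11 kg, standing on edge in one slot of the holder at the start; origin at the centre of its lower edge, z up. Not every board is present every time
- board2: used inspection board, plain white plastic plate 110 wide (its x) x 8 thick (its y) x 130 high (its z), 0.11 kg, standing on edge in one slot of the holder at the start; origin at the centre of its lower edge, z up. Not every board is present every time
- holder: fixed grey plastic slotted holder, 126 (x) x 139 (y) x 68 high, three parallel slots along its x, side by side along its y; origin at the centre of its underside
- holder_slot0 (a point): floor centre of holder slot 0, 8 above the bench, y = -52 in the holder's frame; the slot is 11 wide (along the holder's y), 114 long (x) and 60 deep, open at the top; its guides cover the last 20 of each end, so a board stands 62 clear above them
- holder_slot1 (a point): floor centre of holder slot 1, 8 above the bench, y = 0 in the holder's frame; the slot is 11 wide (along the holder's y), 114 long (x) and 60 deep, open at the top; its guides cover the last 20 of each end, so a board stands 62 clear above them
- holder_slot2 (a point): floor centre of holder slot 2, 8 above the bench, y = 52 in the holder's frame; the slot is 11 wide (along the holder's y), 114 long (x) and 60 deep, open at the top; its guides cover the last 20 of each end, so a board stands 62 clear above them
- rack: fixed off-white plastic wash rack, 140 (x) x 143 (y) x 56 high, three parallel bays along its x; origin at the centre of its underside. Starts empty
- rack_bay0 (a point): floor centre of wash-rack bay 0, 6 above the bench, y = -52 in the rack's frame; the bay is 15 wide (along the rack's y), 128 long (x) and 50 deep, open at the top, its guides cover the last 30 of each end; for one board, which stands in it with its lower edge on the floor and may lean up to 8 degrees
- rack_bay1 (a point): floor centre of wash-rack bay 1, 6 above the bench, y = 0 in the rack's frame; the bay is 15 wide (along the rack's y), 128 long (x) and 50 deep, open at the top, its guides cover the last 30 of each end; for one board, which stands in it with its lower edge on the floor and may lean up to 8 degrees
- rack_bay2 (a point): floor centre of wash-rack bay 2, 6 above the bench, y = 52 in the rack's frame; the bay is 15 wide (along the rack's y), 128 long (x) and 50 deep, open at the top, its guides cover the last 30 of each end; for one board, which stands in it with its lower edge on the floor and may lean up to 8 degrees
- tray: loose grey sample tray, 160 x 160 x 25 high, 0.5 kg, with 5 thick floor and walls and a cross of 5 thick dividers making four square cells; origin at the centre of its underside, z up; it slides on the bench
- tray_cell0 (a point): floor centre of tray cell 0, 5 above the tray's underside, at (-38.75, -38.75) in the tray's frame; the cell is 72.5 x 72.5 and 20 deep
- tray_cell1 (a point): floor centre of tray cell 1, 5 above the tray's underside, at (-38.75, 38.75) in the tray's frame; the cell is 72.5 x 72.5 and 20 deep
- tray_cell2 (a point): floor centre of tray cell 2, 5 above the tray's underside, at (38.75, -38.75) in the tray's frame; the cell is 72.5 x 72.5 and 20 deep
- tray_cell3 (a point): floor centre of tray cell 3, 5 above the tray's underside, at (38.75, 38.75) in the tray's frame; the cell is 72.5 x 72.5 and 20 deep
- mat: flush cream square, 190 x 190 with a thin black border, marked on the bench (under 1 thick, no obstacle): the viewing spot; origin at its centre, x and y along its sides
- peach0_mid (a point): middle of a squat flat (doughnut) peach, round, reddish, rigid, 60 across from 16 to 30 above its base, 44 high, with a flat base 46 across, 0.12 kg, standing loose on the bench; the point is 22 above its base, z up through the stem. Not every peach is present every time
- peach1_mid (a point): middle of a squat flat (doughnut) peach, round, reddish, rigid, 60 across from 16 to 30 above its base, 44 high, with a flat base 46 across, 0.12 kg, standing loose on the bench; the point is 22 above its base, z up through the stem. Not every peach is present every time
- peach2_mid (a point): middle of a squat flat (doughnut) peach, round, reddish, rigid, 60 across from 16 to 30 above its base, 44 high, with a flat base 46 across, 0.12 kg, standing loose on the bench; the point is 22 above its base, z up through the stem. Not every peach is present every time
- peach3_mid (a point): middle of a squat flat (doughnut) peach, round, reddish, rigid, 60 across from 16 to 30 above its base, 44 high, with a flat base 46 across, 0.12 kg, standing loose on the bench; the point is 22 above its base, z up through the stem. Not every peach is present every time
- wipes: bystander: white and blue wipes box, 90 x 150 x 70 high, origin under its centre
- sanitiser: bystander: clear bottle, 66 across, 160 high, origin under its centre
Mind the look-alikes: they are no part of the job. What is shaped like the part that bears peach2_mid but yellow is not meant. Leave any turquoise look-alike of the part that bears peach0_mid alone.

How it is judged:
By the outcome, as a careful person would: the job done as asked, in the order asked, and still so for the second after the job is handed in, with the robot touching nothing.
Of board0, board1, board2 only 2 to 3 are there at a start; the rules pass over those that are not, and their reading is None.
Of peach0, peach1, peach2, peach3 only 3 to 4 are there at a start; the rules pass over those that are not, and their reading is None.
At some moment in a run one of tray, peach0, peach1, peach2, peach3 may be knocked a few centimetres aside while the robot is not near it.
It also fails if it takes over 210 s, if anything falls off the work surface, if the arm or the gripper's body presses on something with over 40 N, if the wrist force passes 120 N, or if a joint passes its speed limit or range.

## Working session

There is one attempt and no reset: what is moved stays moved. The work goes in short steps, Python scripts to look and compute and a shell command to move; the robot and the scene stay as the last step left them, time stands still between calls to the robot, and variables do not carry over. Pictures are saved under pics/ and viewed, and the job is handed in when it is done.

```bash
ls; mkdir -p pics
python3 - <<'E'
from bench import arm
import cv2,numpy as np
s=arm.read_state();print({k:np.round(v,3).tolist() for k,v in s.items()},arm.hold_point_z)
for n in("scene","top"):
    p,d=arm.get_image(n);cv2.imwrite(f"pics/{n}0.png",p[:,:,::-1]);np.savez(f"pics/{n}0.npz",p=p,d=d)
    c=arm.camera_params(n);print(n,np.round(c["camera_matrix"],1).tolist(),np.round(c["extrinsics"],3).tolist(),(d>0).mean())
E
```

```text
pics
{'clock': 0.0, 'joints': [-1.09, 0.386, 0.007, -0.0, -1.194, -0.259], 'joint_vel': [0.0, -0.001, 0.002, 0.003, -0.001, -0.001], 'joint_efforts': [0.0, -39.229, 18.84, 4.186, -0.005, -0.0], 'position': [137.375, -609.098, 230.246], 'ee_rot': [0.441, 0.553, -0.552, -0.442], 'contact_force': [-0.774, 0.743, -0.205], 'wrist_torque': [0.04, -0.015, 0.007], 'gripper_width': 85.493} 18.700000000000003
scene [[500.0, 0.0, 271.9], [0.0, 500.0, 201.0], [0.0, 0.0, 1.0]] [[-0.848, 0.53, -0.016, 465.201], [0.403, 0.624, -0.669, -191.536], [-0.345, -0.574, -0.743, 1765.009], [0.0, 0.0, 0.0, 1.0]] 0.9959523809523809
top [[456.1, 0.0, 284.9], [0.0, 456.1, 208.5], [0.0, 0.0, 1.0]] [[-0.02, -1.0, 0.01, 1.11], [-0.994, 0.019, -0.111, 543.476], [0.111, -0.012, -0.994, 1226.003], [0.0, 0.0, 0.0, 1.0]] 0.9959268707482993
```

View pics/scene0.png

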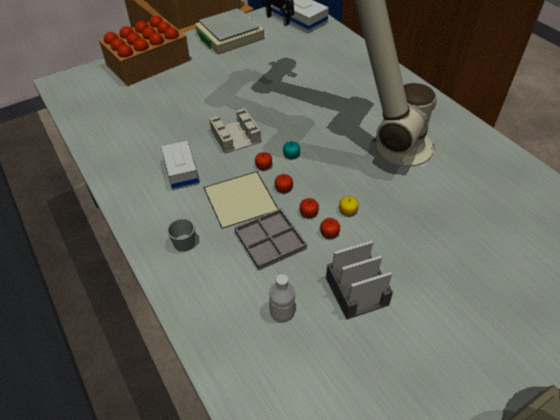

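View pics/top0.png

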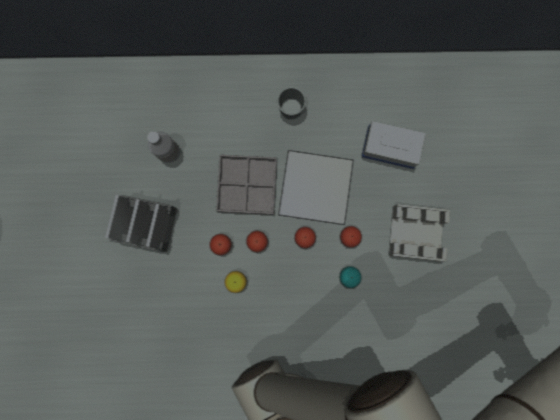

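```bash
cat > h.py <<'E'
import numpy as np,cv2
from bench import arm
from scipy.spatial.transform import Rotation as R
def grab(tag):
    o={}
    for n in("scene","top"):
        p,d=arm.get_image(n);cv2.imwrite(f"pics/{n}{tag}.png",p[:,:,::-1]);np.savez(f"pics/{n}{tag}.npz",p=p,d=d);o[n]=(p,d)
    return o
def load(tag):
    o={}
    for n in("scene","top"):
        z=np.load(f"pics/{n}{tag}.npz");o[n]=(z["p"],z["d"])
    return o
def cloud(n,d):
    c=arm.camera_params(n);K=c["camera_matrix"];E=c["extrinsics"]
    v,u=np.mgrid[:d.shape[0],:d.shape[1]]
    P=np.stack([(u-K[0,2])/K[0,0]*d,(v-K[1,2])/K[1,1]*d,d],-1)
    return (P-E[:3,3])@E[:3,:3]
def st():
    s=arm.read_state();r=R.from_quat(s["ee_rot"]).as_matrix()
    print("t",round(s["clock"],2),"pos",np.round(s["position"],1),"x",np.round(r[:,0],3),"y",np.round(r[:,1],3),"F",np.round(s["contact_force"],1),"w",round(s["gripper_width"],1))
def peaches(n,p,d):
    hsv=cv2.cvtColor(p,cv2.COLOR_RGB2HSV);m=((hsv[...,0]<8)|(hsv[...,0]>172))&(hsv[...,1]>150)&(hsv[...,2]>60)
    k,l,s,c=cv2.connectedComponentsWithStats(m.astype(np.uint8))
    W=cloud(n,d);r=[]
    for i in range(1,k):
        if s[i,4]<60: continue
        w=W[(l==i)&(d>0)];hi=np.percentile(w[:,2],95)
        if abs(w[:,0]).max()>900 or abs(w[:,1]).max()>700: continue
        t=w[w[:,2]>14]
        # circle fit: enclosing circle of xy points (visible side complete for top)
        (cx,cy),rad=cv2.minEnclosingCircle(t[:,:2].astype(np.float32))
        r.append((cx,cy,rad,hi,*c[i]))
    return np.round(r,1)
E
python3 - <<'E'
from h import *
st();o=load("0")
for n in o:
    p,d=o[n];print(n);print(peaches(n,p,d))
    W=cloud(n,d);w=W.reshape(-1,3);ok=(d.ravel()>0)
    s=w[ok&(w[:,0]>300)&(w[:,0]<850)&(abs(w[:,1])<500)]
    print("table z",np.percentile(s[:,2],[5,25,50,75]))
# height map around holder/rack from both
    H=np.full((700,1100),-5.0,np.float32)
    x=((850-w[:,0])).astype(int);y=((550-w[:,1])).astype(int)
    m=ok&(x>=0)&(x<700)&(y>=0)&(y<1100)
    np.maximum.at(H,(x[m],y[m]),w[m,2])
    H=cv2.dilate(H,np.ones((3,3)))
    C=cv2.applyColorMap(np.clip(H*1.5+10,0,255).astype(np.uint8),cv2.COLORMAP_JET)
    cv2.imwrite(f"pics/h_{n}.png",cv2.resize(C,(790,503)))
E
```

```text
t 0.1 pos [ 137.4 -609.2  230.3] x [-0.22   0.976  0.002] y [-0.001  0.002 -1.   ] F [-0.1 -0.5  0. ] w 85.2
scene
[[ 469.  -182.5   28.7   47.2  263.2  159.6]
 [ 467.4  -58.3   30.1   45.7  283.3  182.2]
 [ 461.6   73.4   29.8   46.9  308.8  206.9]
 [ 455.4  173.5   29.6   46.   329.9  227.2]]
table z [-4.21941229 -1.37369423  0.88205501  5.16324632]
top
[[ 462.5 -186.6   26.1   46.6  350.7  236.3]
 [ 463.3  -62.2   25.6   47.6  304.7  237. ]
 [ 454.9   69.8   25.6   46.8  256.5  241. ]
 [ 449.1  168.4   25.8   47.3  219.8  244.1]]
table z [-3.96242025 -1.1698639   0.93590565  3.92530788]
```

View pics/h_top.png

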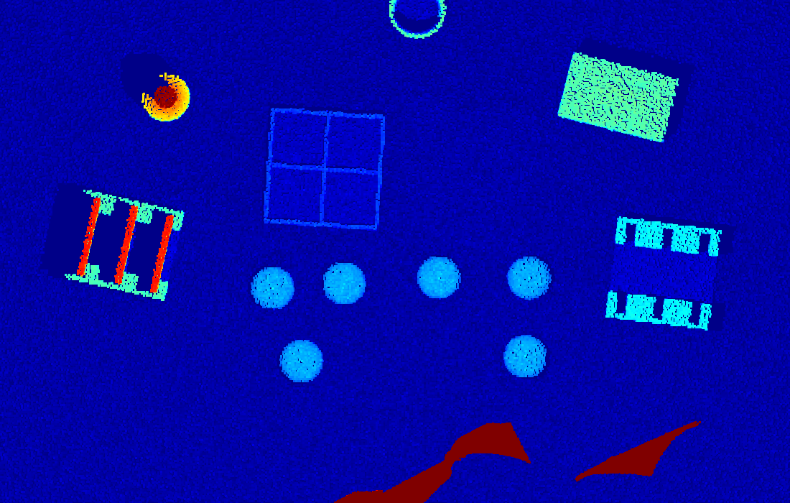

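View pics/h_scene.png

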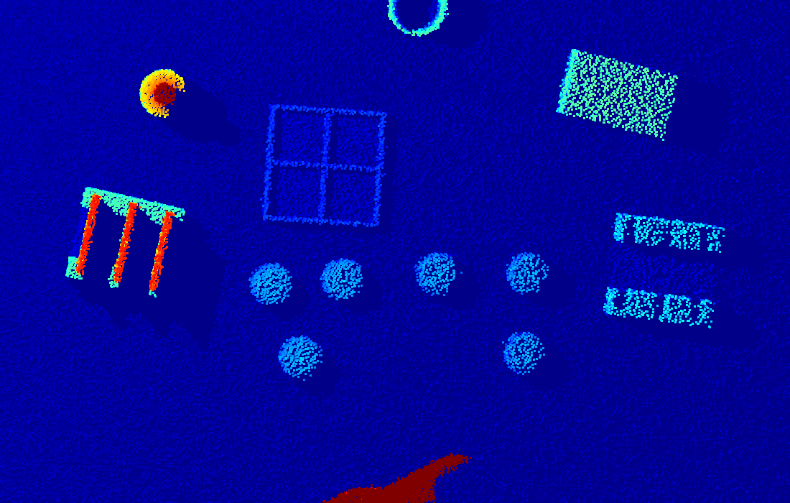

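```bash
cat > fit.py <<'E'
from h import *
from scipy.optimize import minimize
def rectpts(n,o,box,zlo,zhi):
    p,d=o[n];w=cloud(n,d).reshape(-1,3);ok=d.ravel()>0
    m=ok&(w[:,0]>box[0])&(w[:,0]<box[1])&(w[:,1]>box[2])&(w[:,1]<box[3])&(w[:,2]>zlo)&(w[:,2]<zhi)
    return w[m]
def boards(o,box=(380,650,250,500)):
    out={}
    for n in o:
        w=rectpts(n,o,box,128,150)
        m,l=cv2.connectedComponents,None
        img=np.zeros((300,300),np.uint8)
        xi=(w[:,0]-box[0]).astype(int);yi=(w[:,1]-box[2]).astype(int)
        img[xi,yi]=1;img=cv2.dilate(img,np.ones((5,5)))
        k,l=cv2.connectedComponents(img);lab=l[xi,yi];res=[]
        for i in range(1,k):
            q=w[lab==i]
            if len(q)<40: continue
            (c,s,a)=cv2.minAreaRect(q[:,:2].astype(np.float32))
            u=np.linalg.svd(q[:,:2]-q[:,:2].mean(0),full_matrices=False)[2][0];u*=np.sign(u[0])
            t=(q[:,:2]-q[:,:2].mean(0))@u
            mid=q[:,:2].mean(0)+u*(np.percentile(t,1)+np.percentile(t,99))/2
            res.append((*mid,np.degrees(np.arctan2(u[1],u[0])),np.percentile(t,99)-np.percentile(t,1),min(s),np.median(q[:,2]),len(q)))
        res.sort(key=lambda r:r[1]);out[n]=np.round(res,1)
    return out
E
python3 - <<'E'
from fit import *
o=load("0")
for n,r in boards(o).items(): print(n);print(r)
def rep(name,box,zl,zh):
    for n in o:
        q=rectpts(n,o,box,zl,zh)
        print(name,n,len(q),cv2.minAreaRect(q[:,:2].astype(np.float32)),np.median(q[:,2]))
rep("holder",(400,640,280,500),55,80)
rep("rack",(360,600,-500,-260),45,66)
rep("tray",(520,720,0,200),17,32)
rep("wipes",(640,800,-420,-200),60,80)
# mat by colour
for n in o:
    p,d=o[n];w=cloud(n,d);hsv=cv2.cvtColor(p,cv2.COLOR_RGB2LAB)
    print(n,p[190,320] if n=="top" else p[200,240])
E
```

```text
scene
[[500.4 326.  -12.5 107.7  12.8 135.7 177. ]
 [513.3 375.6 -12.6 108.2  13.4 136.5 182. ]
 [524.6 427.4 -12.6 107.6  11.6 136.4 192. ]]
top
[[496.3 324.5 -13.1 106.8   9.1 137.1 182. ]
 [509.3 374.1 -12.5 106.6  10.3 137.1 187. ]
 [520.7 425.7 -12.8 106.8   9.7 137.  187. ]]
holder scene 949 ((511.9503479003906, 376.4112854003906), (142.13426208496094, 128.70758056640625), 76.82318878173828) 67.74668161353149
holder top 904 ((509.0160827636719, 376.5567321777344), (141.5216827392578, 125.92485046386719), 77.30353546142578) 67.76392420773816
rack scene 557 ((474.1408386230469, -374.88397216796875), (150.91009521484375, 142.39183044433594), 82.22006225585938) 54.0820782645432
rack top 1142 ((469.47979736328125, -374.0138244628906), (144.15451049804688, 140.09896850585938), 82.54117584228516) 55.698878408322535
tray scene 654 ((618.963623046875, 98.50269317626953), (169.0981903076172, 160.92779541015625), 85.96196746826172) 22.51184481883502
tray top 645 ((615.6497802734375, 98.38352966308594), (160.29067993164062, 161.01942443847656), 85.97826385498047) 23.284390236749985
wipes scene 892 ((719.3545532226562, -309.19366455078125), (158.2345733642578, 90.34645080566406), 75.45510864257812) 69.60423739479029
wipes top 1815 ((715.1572875976562, -311.5091857910156), (150.72381591796875, 91.82828521728516), 75.8749008178711) 70.13314398329139
scene [169 168 132]
top [123 127 127]
```

```bash
python3 -m creep '[[[180,150,0],[0,0,-0.2],0.0],[[180,150,0],[0,0,-0.2],0.0],[[180,150,0],[0,0,-0.2],0.0],[[180,150,0],[0,0,-0.2],0.0],[[180,150,0],[0,0,-0.2],0.0],[[360,400,0],[0,0,-0.44],-0.3],[[360,400,0],[0,0,-0.44],-0.3],[[360,500,0],[0,0,-0.44],-0.3],[[360,600,0],[0,0,-0.44],-0.3],[[360,700,0],[0,0,-0.44],-0.3],[[360,800,0],[0,0,-0.44],-0.3],[[360,800,0],[0,0,-0.44],-0.3]]'; python3 -c "
from h import *
st()"
```

```text
clock: 1.1
position: [404.1, -218.5, 231.0]
ee_rot: [-0.551, -0.442, 0.443, 0.552]
contact_force: [0.7, 0.8, 0.4]
gripper_width: 30.0
t 1.1 pos [ 404.1 -218.5  231. ] x [0.217 0.976 0.   ] y [-0.001  0.    -1.   ] F [0.7 0.8 0.4] w 30.0
```

```bash
python3 -m creep '[[[94,543,0],[0,0,0],-0.3],[[94,543,0],[0,0,0],-0.3],[[94,543,0],[0,0,0],-0.3],[[94,543,0],[0,0,0],-0.3],[[94,543,0],[0,0,0],-0.3],[[94,543,0],[0,0,0],-0.3],[[94,543,0],[0,0,0],-0.3],[[94,543,0],[0,0,0],-0.3],[[94,543,0],[0,0,0],-0.3],[[94,543,0],[0,0,0],-0.3],[[94,543,0],[0,0,0],-0.3],[[94,543,0],[0,0,0],-0.3]]'; python3 -m creep '[[[0,51,-40],[0,0,0],-0.3],[[0,51,-40],[0,0,0],-0.3],[[0,51,-40],[0,0,0],-0.3],[[0,51,-40],[0,0,0],-0.3]]';python3 -c "
from h import *
st();grab('1')"
```

```text
clock: 2.1
position: [489.1, 274.1, 231.0]
ee_rot: [-0.551, -0.442, 0.443, 0.551]
contact_force: [1.1, -0.0, 0.4]
gripper_width: 30.1
clock: 2.43
position: [488.7, 323.4, 189.5]
ee_rot: [0.551, 0.442, -0.444, -0.551]
contact_force: [-0.9, -0.5, 0.6]
gripper_width: 30.2
t 2.43 pos [488.7 323.4 189.5] x [ 0.215  0.977 -0.004] y [-0.003 -0.003 -1.   ] F [-0.9 -0.5  0.6] w 30.2
```

```bash
python3 -c "
import cv2
a=cv2.imread('pics/scene1.png')[190:350,280:480];b=cv2.imread('pics/top1.png')[160:360,60:310]
cv2.imwrite('pics/v1.png',cv2.resize(a,None,fx=3.9,fy=3.7));cv2.imwrite('pics/v2.png',cv2.resize(b,None,fx=3,fy=3))"
```

```text
(no output)
```

View pics/v1.png

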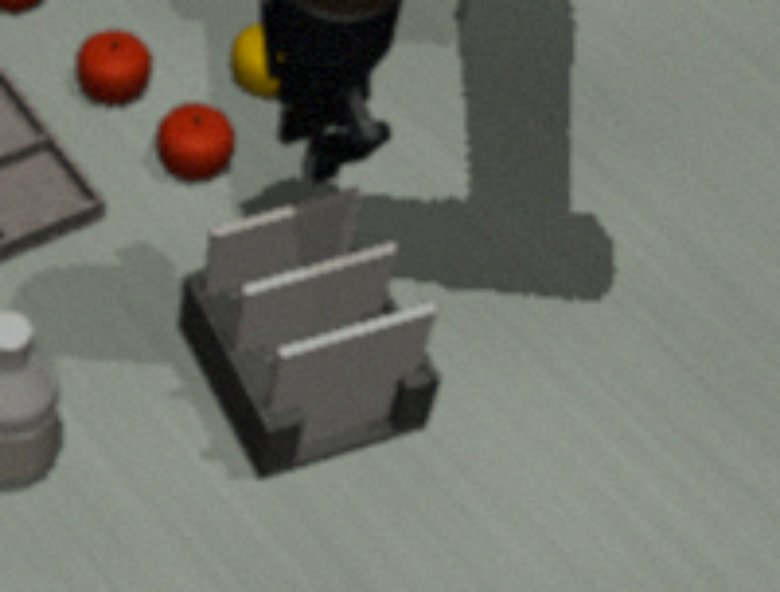

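View pics/v2.png

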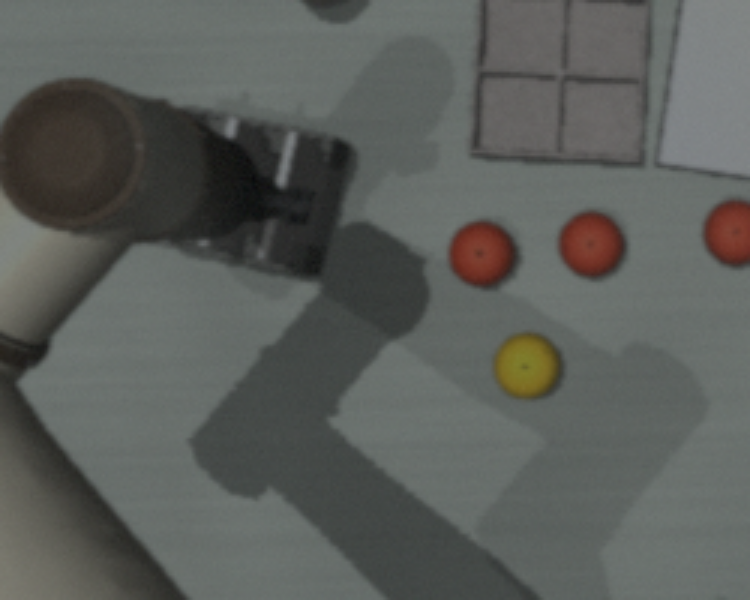

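Run:
```python
from h import *
o=load("1");T=np.array([488.7,323.4,189.5]);a=np.array([.216,.976,0]);b=np.array([.976,-.216,0])
for n in o:
    p,d=o[n];w=cloud(n,d).reshape(-1,3);w=w[d.ravel()>0]-T
    w=w[(abs(w@a)<60)&(abs(w@b)<30)&(w[:,2]>-12)&(w[:,2]<45)]
    L=np.stack([w@a,w@b,w[:,2]],1)
    for z0 in(-12,-4,4,12,20,30):
        q=L[(L[:,2]>=z0)&(L[:,2]<z0+9)]
        if len(q): print(n,z0,len(q),"jaw",np.round(np.percentile(q[:,0],[2,20,50,80,98]),1),"b",np.round(np.percentile(q[:,1],[2,50,98]),1))
```

```text
scene -4 9 jaw [-16.7 -15.7 -15.2 -14.5  14.5] b [-6.   0.8  9.8]
scene 4 29 jaw [-17.8 -15.7 -13.7  21.4  26.7] b [-6.1  7.4 13.8]
scene 12 37 jaw [-23.6 -15.   17.4  26.9  30.2] b [-4.8  6.7 13.6]
scene 20 26 jaw [-19.2 -15.1   2.2  26.8  30.2] b [ 0.2  9.1 13.8]
scene 30 24 jaw [-19.  -16.  -14.   22.   28.2] b [ 2.9  9.7 13.8]
top 4 3 jaw [-20.9 -20.8 -20.7 -20.4 -20.2] b [-9.7 -7.5  9. ]
top 12 3 jaw [-20.3 -20.2 -20.  -19.8 -19.7] b [-10.2  -8.    8.4]
```

```bash
python3 -m creep '[[[9,2,0],[0,0,0],-0.3],[[9,2,-40],[0,0,0],-0.3],[[9,2,-60],[0,0,0],-0.3],[[9,2,-75],[0,0,0],-0.3],[[9,2,-90],[0,0,0],-0.3],[[9,2,-98],[0,0,0],-0.3],[[9,2,-98],[0,0,0],-0.3]]';python3 -m creep '[[[0,0,0],[0,0,0],-0.5],[[0,0,0],[0,0,0],-0.6],[[0,0,0],[0,0,0],-0.7],[[0,0,0],[0,0,0],-1],[[0,0,0],[0,0,0],-1],[[0,0,0],[0,0,0],-1]]'
```

```text
clock: 3.12
position: [498.6, 323.8, 92.3]
ee_rot: [0.552, 0.441, -0.443, -0.552]
contact_force: [-0.4, 0.4, 1.0]
gripper_width: 30.0
clock: 3.62
position: [499.1, 325.4, 94.7]
ee_rot: [0.551, 0.443, -0.442, -0.551]
contact_force: [-0.5, -0.2, 6.8]
gripper_width: 7.3
```

```bash
python3 -m creep '[[[0,0,15],[0,0,0],-1],[[0,0,40],[0,0,0],-1],[[0,0,75],[0,0,0],-1],[[0,0,110],[0,0,0],-1],[[0,0,125],[0,0,0],-1],[[0,0,125],[0,0,0],-1]]'
python3 - <<'E'
from h import *
import cv2
st();o=grab('2')
a=cv2.imread('pics/scene2.png')[150:340,250:480];cv2.imwrite('pics/v3.png',cv2.resize(a,None,fx=3,fy=3))
E
```

```text
clock: 4.12
position: [500.3, 326.9, 223.3]
ee_rot: [-0.551, -0.446, 0.439, 0.552]
contact_force: [0.1, 0.3, -1.8]
gripper_width: 7.0
t 4.12 pos [500.3 326.9 223.3] x [0.216 0.976 0.008] y [ 0.007  0.007 -1.   ] F [ 0.1  0.3 -1.8] w 7.0
```

View pics/v3.png

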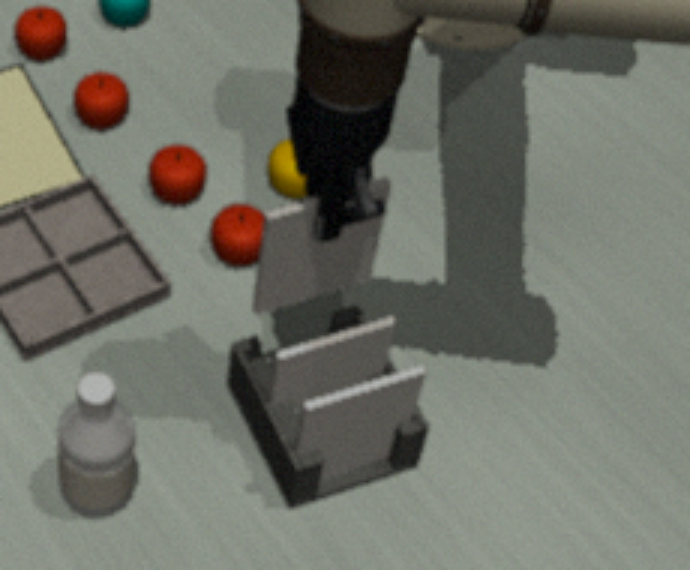

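Run:
```python
from fit import *
o=load("0")
for n in o:
    q=rectpts(n,o,(360,600,-500,-260),42,68)[:,:2]
    def loc(v):
        c,s=np.cos(v[2]),np.sin(v[2]);r=q-v[:2];return np.stack([r@[c,s],r@[-s,c]],1)
    def score(v):
        L=loc(v);x,y=abs(L[:,0]),L[:,1]
        inb=(x<70)&(abs(y)<71.5)
        gap=np.minimum.reduce([abs(y),abs(y-52),abs(y+52)])
        # penalise points deep in bays or outside
        out=np.maximum(x-70,0)+np.maximum(abs(y)-71.5,0)
        pen=np.where(x<64,np.maximum(7.5-gap,0),0)+np.maximum(40-x,0)+out
        return np.minimum(pen,6).sum()
    best=min((minimize(score,[471+dx,-374+dy,np.radians(t)],method="Nelder-Mead") for dx in(-3,0,3) for dy in(-3,0,3) for t in(-9,-7.5,-6)),key=lambda r:r.fun)
    v=best.x;print(n,len(q),np.round([v[0],v[1],np.degrees(v[2])],2),best.fun)
    L=loc(v);print(np.histogram(L[:,1],np.arange(-76,80,4))[0],np.percentile(L[:,0],[1,99]))
    c,s=np.cos(v[2]),np.sin(v[2])
    for k in(-52,0,52): print(np.round([v[0]-s*k,v[1]+c*k],1))
```

```text
scene 602 [ 475.15 -372.76   -6.9 ] 529.1340215670461
[ 8 14 14 27 14  3  4 13 14 16 16 15 19 11 20 23 34 13  2  5 13 16 16 19
 10 20 21 15 20 39 12  3  6 12 21 30 32  8] [-71.08930542  69.02618727]
[ 468.9 -424.4]
[ 475.2 -372.8]
[ 481.4 -321.1]
top 1185 [ 469.06 -373.48   -7.43] 658.1063582144495
[ 1 35 38 67 19  7  8 16 38 34 45 43 41 40 40 37 59 20  9 10 16 35 39 41
 44 41 40 39 39 56 17 11  9 16 37 34 63  1] [-69.30941658  69.57871314]
[ 462.3 -425. ]
[ 469.1 -373.5]
[ 475.8 -321.9]
```

```bash
python3 -m creep '[[[0,-20,0],[0,0,0.03],-1],[[0,-50,0],[0,0,0.06],-1],[[0,-90,0],[0,0,0.09],-1],[[-5,-130,0],[0,0,0.0925],-1],[[-10,-170,0],[0,0,0.0925],-1],[[-10,-210,0],[0,0,0.0925],-1],[[-15,-250,0],[0,0,0.0925],-1],[[-15,-290,0],[0,0,0.0925],-1],[[-20,-330,0],[0,0,0.0925],-1],[[-20,-370,0],[0,0,0.0925],-1],[[-20,-410,0],[0,0,0.0925],-1],[[-20,-450,0],[0,0,0.0925],-1]]'; python3 -m creep '[[[0,-40,0],[0,0,0],-1],[[0,-80,0],[0,0,0],-1],[[0,-120,0],[0,0,0],-1],[[-5,-160,0],[0,0,0],-1],[[-10,-200,0],[0,0,0],-1],[[-16,-240,0],[0,0,0],-1],[[-16,-270,0],[0,0,0],-1],[[-16,-290,0],[0,0,0],-1],[[-16,-302,0],[0,0,0],-1],[[-16,-302,0],[0,0,0],-1]]';python3 - <<'E'
from h import *
st();o=grab('3')
a=cv2.imread('pics/scene3.png')[60:210,150:320];cv2.imwrite('pics/v4.png',cv2.resize(a,None,fx=3.5,fy=3.5))
a=cv2.imread('pics/top3.png')[160:320,340:540];cv2.imwrite('pics/v5.png',cv2.resize(a,None,fx=3.5,fy=3.5))
E
```

```text
clock: 5.22
position: [476.9, -126.5, 216.4]
ee_rot: [-0.529, -0.467, 0.468, 0.531]
contact_force: [0.9, -0.6, -0.4]
gripper_width: 7.4
clock: 6.05
position: [461.6, -428.2, 215.5]
ee_rot: [-0.53, -0.466, 0.467, 0.532]
contact_force: [0.7, 1.1, -1.2]
gripper_width: 7.1
t 6.05 pos [ 461.6 -428.2  215.5] x [0.128 0.992 0.002] y [-0.003  0.002 -1.   ] F [ 0.7  1.1 -1.2] w 7.1
```

View pics/v4.png

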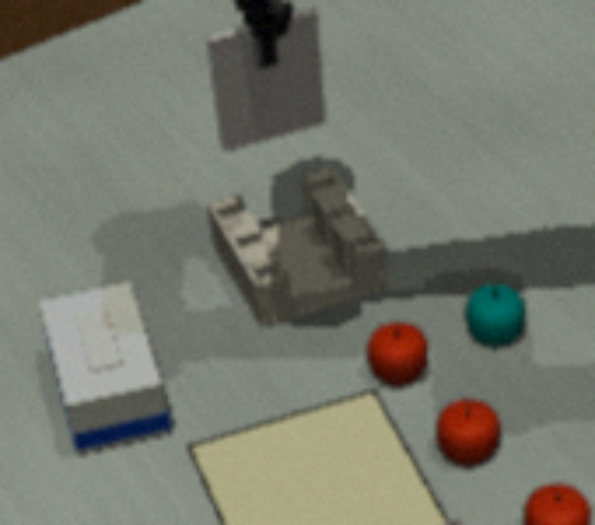

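View pics/v5.png

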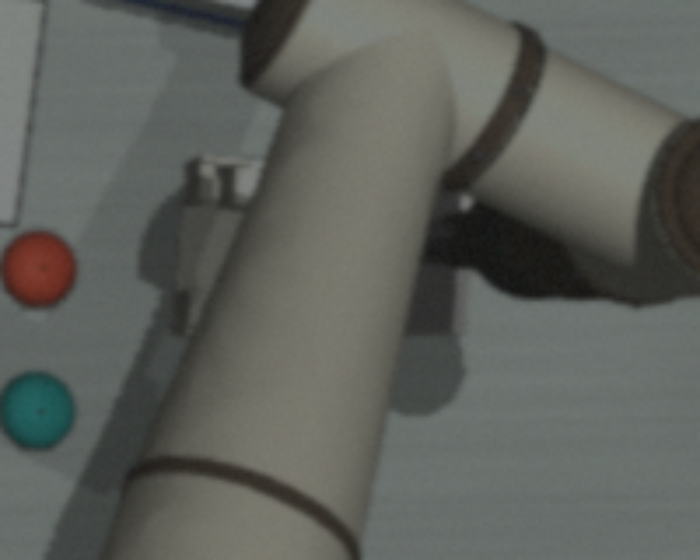

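```bash
cat > bp.py <<'E'
from fit import *
import sys
def plane(tag,n="scene"):
    o=load(tag);s=arm.read_state();T=s["position"];Rm=R.from_quat(s["ee_rot"]).as_matrix()
    a=Rm[:,0]*np.sign(Rm[1,0]);a=np.array([a[0],a[1],0]);a/=np.linalg.norm(a);b=np.array([a[1],-a[0],0])
    p,d=o[n];w=cloud(n,d).reshape(-1,3)[d.ravel()>0]-T
    L=np.stack([w@a,w@b,w[:,2]],1)
    q=L[(abs(L[:,0])<15)&(abs(L[:,1])<70)&(L[:,2]>-92)&(L[:,2]<40)]
    q2=q[(q[:,2]<-6)]
    A=np.c_[q2[:,1:],np.ones(len(q2))]
    for _ in range(3):
        c=np.linalg.lstsq(A,q2[:,0],rcond=None)[0];k=abs(A@c-q2[:,0])<3;A,q2=A[k],q2[k]
    print(n,len(q2),"face jaw off (expect 4)",c[2]-50*c[1],"yaw err deg",np.degrees(c[0]),"lean deg",np.degrees(c[1]),"b range",np.percentile(q2[:,1],[1,99]),"z range",np.percentile(q2[:,2],[1,99]))
    return a,b,T,c
if __name__=="__main__": plane(sys.argv[1])
E
python3 bp.py 3
```

```text
scene 371 face jaw off (expect 4) 1.7051380502732272 yaw err deg 0.47740843259219445 lean deg 0.574247989950762 b range [-52.77001932  56.74687357] z range [-86.89547176  -6.6040547 ]
```

```bash
python3 -m creep '[[[2.6,4.9,-20],[0,0,0],-1],[[2.6,4.9,-45],[0,0,0],-1],[[2.6,4.9,-62],[0,0,0],-1],[[2.6,4.9,-62],[0,0,0],-1]]';python3 - <<'E'
from h import *
st();o=grab('4')
a=cv2.imread('pics/scene4.png')[80:180,190:290];cv2.imwrite('pics/v6.png',cv2.resize(a,None,fx=6,fy=6,interpolation=2))
E
python3 bp.py 4
```

```text
clock: 6.48
position: [463.2, -418.4, 151.9]
ee_rot: [-0.527, -0.467, 0.468, 0.533]
contact_force: [-0.4, -0.2, -1.3]
gripper_width: 7.1
t 6.48 pos [ 463.2 -418.4  151.9] x [0.124 0.992 0.005] y [-0.007  0.006 -1.   ] F [-0.4 -0.2 -1.3] w 7.1
scene 338 face jaw off (expect 4) 6.1873521095408215 yaw err deg 0.0022255104517162868 lean deg 0.1070188231940822 b range [-54.3309399   53.05647509] z range [-89.19893396  -7.00340028]
```

View pics/v6.png

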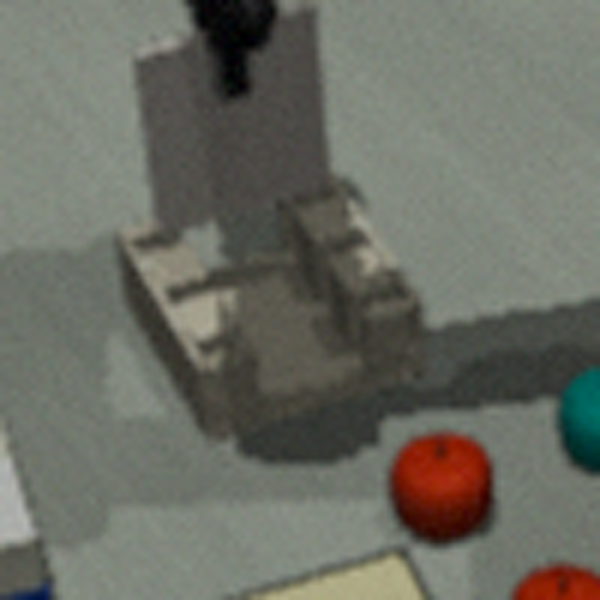

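```bash
python3 -m creep '[[[0,0,0],[0,0,0],-1],[[0,0,0],[0,0,0],-1],[[0,0,0],[0,0,0],-1]]';python3 - <<'E'
from h import *
st();o=grab('5')
st()
E
python3 bp.py 5
```

```text
clock: 6.83
position: [465.9, -422.1, 157.9]
ee_rot: [0.531, 0.468, -0.467, -0.529]
contact_force: [-1.1, 0.0, -1.1]
gripper_width: 7.5
t 6.83 pos [ 465.9 -422.1  157.9] x [ 0.125  0.992 -0.001] y [ 0.002 -0.001 -1.   ] F [-1.1  0.  -1.1] w 7.5
t 6.93 pos [ 465.5 -422.1  157.3] x [ 0.125  0.992 -0.001] y [ 0.002 -0.001 -1.   ] F [ 0.5  0.8 -0.8] w 7.3
scene 347 face jaw off (expect 4) 3.881827294676511 yaw err deg -0.39995764648499266 lean deg -0.21700855081622855 b range [-50.92199183  56.58789617] z range [-84.4458855   -7.62849284]
```

```bash
python3 -m creep '[[[0,-1.8,0],[0,0,0],-1],[[0,-1.8,-10],[0,0,0],-1],[[0,-1.8,-20],[0,0,0],-1],[[0,-1.8,-30],[0,0,0],-1],[[0,-1.8,-40],[0,0,0],-1],[[0,-1.8,-50],[0,0,0],-1],[[0,-1.8,-58],[0,0,0],-1],[[0,-1.8,-58],[0,0,0],-1],[[0,-1.8,-58],[0,0,0],-1]]';python3 - <<'E'
from h import *
st();o=grab('6')
a=cv2.imread('pics/scene6.png')[80:180,190:290];cv2.imwrite('pics/v7.png',cv2.resize(a,None,fx=6,fy=6,interpolation=2))
E
python3 bp.py 6
```

```text
clock: 7.68
position: [464.7, -423.7, 97.4]
ee_rot: [-0.53, -0.467, 0.468, 0.531]
contact_force: [0.2, -0.9, -0.7]
gripper_width: 7.2
t 7.68 pos [ 464.7 -423.7   97.4] x [0.126 0.992 0.001] y [-0.002  0.001 -1.   ] F [ 0.2 -0.9 -0.7] w 7.2
scene 260 face jaw off (expect 4) 4.164378515639982 yaw err deg -0.4698943559002453 lean deg -0.4281575883702115 b range [-53.05439636  55.49993296] z range [-91.10013366  -7.2967037 ]
```

View pics/v7.png

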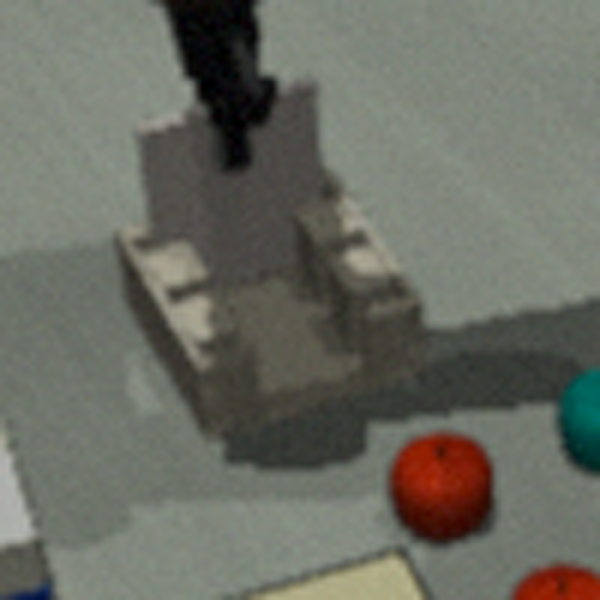

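```bash
python3 -m creep '[[[0,0,-3],[0,0,0],-1],[[0,0,-5],[0,0,0],-1],[[0,0,-6],[0,0,0],-1],[[0,0,-6],[0,0,0],-1],[[0,0,-6],[0,0,0],-1],[[0,0,-6],[0,0,0],-0.8],[[0,0,-6],[0,0,0],-0.5],[[0,0,-6],[0,0,0],-0.3],[[0,0,-6],[0,0,0],-0.3]]';python3 -c "
from h import *
st()"
```

```text
clock: 8.53
position: [465.1, -423.7, 92.3]
ee_rot: [-0.53, -0.468, 0.468, 0.53]
contact_force: [-0.0, -1.1, 0.3]
gripper_width: 29.7
t 8.53 pos [ 465.1 -423.7   92.3] x [0.125 0.992 0.   ] y [-0.  0. -1.] F [-0.  -1.1  0.3] w 29.7
```

```bash
python3 -m creep '[[[0,0,40],[0,0,0],-0.3],[[0,0,80],[0,0,0],-0.3],[[0,10,115],[0,0,0],-0.3],[[5,45,123],[0,0,0],-0.3],[[10,85,123],[0,0,0],-0.3],[[10,125,123],[0,0,-0.03],-0.3],[[15,165,123],[0,0,-0.06],-0.3],[[15,205,123],[0,0,-0.0925],-0.3],[[20,245,123],[0,0,-0.0925],-0.3],[[20,285,123],[0,0,-0.0925],-0.3],[[20,325,123],[0,0,-0.0925],-0.3],[[20,365,123],[0,0,-0.0925],-0.3]]' >/dev/null;python3 -m creep '[[[0,40,0],[0,0,0],-0.3],[[0,80,0],[0,0,0],-0.3],[[0,120,0],[0,0,0],-0.3],[[5,160,0],[0,0,0],-0.3],[[10,200,0],[0,0,0],-0.3],[[15,240,0],[0,0,0],-0.3],[[20,280,0],[0,0,0],-0.3],[[25,320,0],[0,0,0],-0.3],[[25,360,0],[0,0,0],-0.3],[[25,400,0],[0,0,0],-0.3],[[25,425,0],[0,0,0],-0.3],[[25,434,0],[0,0,0],-0.3]]'; python3 -m creep '[[[0,0,-30],[0,0,0],-0.3],[[0,0,-40],[0,0,0],-0.3],[[0,0,-40],[0,0,0],-0.3],[[0,0,-40],[0,0,0],-0.3]]';python3 - <<'E'
from fit import *
st();o=grab('7')
for n,r in boards(o).items(): print(n,r)
a=cv2.imread('pics/scene7.png')[150:250,190:350];cv2.imwrite('pics/v8.png',cv2.resize(a,None,fx=5,fy=5,interpolation=2))
a=cv2.imread('pics/scene7.png')[90:190,190:290];cv2.imwrite('pics/v9.png',cv2.resize(a,None,fx=5,fy=5,interpolation=2))
E
```

```text
clock: 10.53
position: [509.7, 379.0, 214.4]
ee_rot: [-0.551, -0.444, 0.443, 0.551]
contact_force: [-0.0, 0.0, -0.1]
gripper_width: 29.9
clock: 10.87
position: [510.1, 374.1, 175.0]
ee_rot: [0.552, 0.442, -0.443, -0.551]
contact_force: [0.6, 0.8, -0.0]
gripper_width: 29.7
t 10.87 pos [510.1 374.1 175. ] x [ 0.217  0.976 -0.002] y [-0.001 -0.002 -1.   ] F [ 0.6  0.8 -0. ] w 29.7
scene [[513.4 375.8 -12.8 107.3  11.9 136.2 174. ]
 [524.6 427.4 -12.6 109.6  11.8 135.7 199. ]]
top [[542.7 366.5 -12.8  39.1   9.8 136.8  69. ]
 [477.1 381.  -13.1  42.2   8.8 137.1  78. ]]
```

View pics/v9.png

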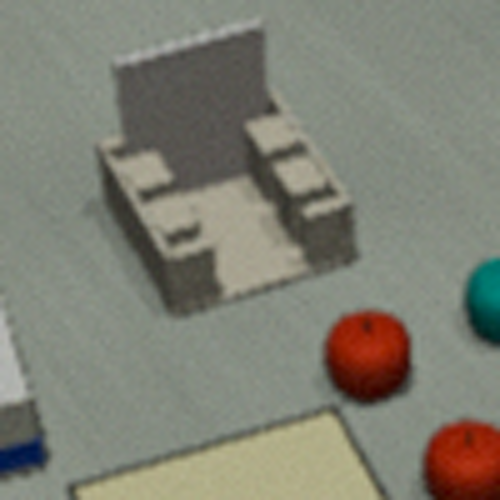

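```bash
python3 -m creep '[[[0,1,-30],[0,0,0],-0.3],[[0,1,-55],[0,0,0],-0.3],[[0,1,-75],[0,0,0],-0.3],[[0,1,-83],[0,0,0],-0.3],[[0,1,-83],[0,0,0],-0.3],[[0,1,-83],[0,0,0],-0.6],[[0,1,-83],[0,0,0],-0.8],[[0,1,-83],[0,0,0],-1],[[0,1,-83],[0,0,0],-1],[[0,1,-83],[0,0,0],-1],[[0,1,-83],[0,0,0],-1]]'; python3 -m creep '[[[0,0,20],[0,0,0],-1],[[0,0,50],[0,0,0],-1],[[0,0,85],[0,0,0],-1],[[0,0,115],[0,0,0],-1],[[0,-20,122],[0,0,0.03],-1],[[0,-55,122],[0,0,0.06],-1],[[0,-95,122],[0,0,0.0925],-1],[[0,-135,122],[0,0,0.0925],-1],[[-5,-175,122],[0,0,0.0925],-1],[[-5,-215,122],[0,0,0.0925],-1],[[-10,-255,122],[0,0,0.0925],-1],[[-10,-295,122],[0,0,0.0925],-1]]'
```

```text
clock: 11.88
position: [511.0, 376.7, 94.4]
ee_rot: [0.551, 0.444, -0.442, -0.551]
contact_force: [-0.5, -1.8, 7.0]
gripper_width: 7.3
clock: 12.88
position: [498.9, 79.6, 214.5]
ee_rot: [-0.53, -0.468, 0.467, 0.531]
contact_force: [0.4, 0.5, -1.8]
gripper_width: 7.3
```

```bash
python3 -m creep '[[[0,-40,0],[0,0,0],-1],[[0,-80,0],[0,0,0],-1],[[-5,-120,0],[0,0,0],-1],[[-5,-160,0],[0,0,0],-1],[[-10,-200,0],[0,0,0],-1],[[-10,-240,0],[0,0,0],-1],[[-15,-280,0],[0,0,0],-1],[[-20,-320,0],[0,0,0],-1],[[-25,-360,0],[0,0,0],-1],[[-28,-400,0],[0,0,0],-1],[[-28,-435,-10],[0,0,0],-1],[[-28,-452,-30],[0,0,0],-1]]'; python3 -m creep '[[[0,0,-25],[0,0,0],-1],[[0,0,-25],[0,0,0],-1],[[0,0,-25],[0,0,0],-1],[[0,0,-25],[0,0,0],-1],[[0,0,-25],[0,0,0],-1]]';python3 - <<'E'
from h import *
st();o=grab('8')
a=cv2.imread('pics/scene8.png')[80:180,190:290];cv2.imwrite('pics/v10.png',cv2.resize(a,None,fx=6,fy=6,interpolation=2))
E
python3 bp.py 8
```

```text
clock: 13.88
position: [473.3, -375.3, 186.4]
ee_rot: [0.534, 0.468, -0.466, -0.528]
contact_force: [1.2, 0.0, -0.7]
gripper_width: 7.3
clock: 14.3
position: [473.4, -370.6, 161.4]
ee_rot: [0.531, 0.468, -0.468, -0.529]
contact_force: [-0.4, 0.3, -0.2]
gripper_width: 7.1
t 14.3 pos [ 473.4 -370.6  161.4] x [ 0.124  0.992 -0.001] y [ 0.003 -0.002 -1.   ] F [-0.4  0.3 -0.2] w 7.1
scene 347 face jaw off (expect 4) 3.4436357102456414 yaw err deg 0.6773426219397893 lean deg -0.2547199871635713 b range [-50.18556995  57.53530295] z range [-84.30774524  -6.79661421]
```

View pics/v10.png

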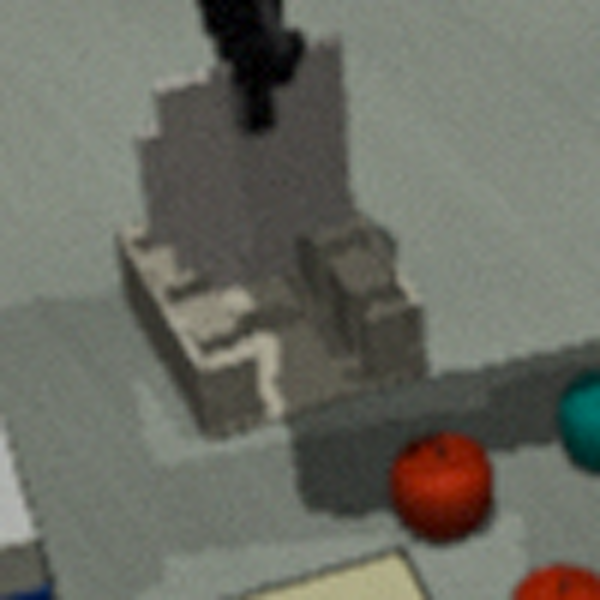

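```bash
python3 -m creep '[[[-1.8,-1.5,0],[0,0,0],-1],[[-1.8,-1.5,-12],[0,0,0],-1],[[-1.8,-1.5,-24],[0,0,0],-1],[[-1.8,-1.5,-36],[0,0,0],-1],[[-1.8,-1.5,-46],[0,0,0],-1],[[-1.8,-1.5,-56],[0,0,0],-1],[[-1.8,-1.5,-64],[0,0,0],-1],[[-1.8,-1.5,-64],[0,0,0],-1]]'; python3 -m creep '[[[0,0,-4],[0,0,0],-1],[[0,0,-5],[0,0,0],-1],[[0,0,-5],[0,0,0],-1],[[0,0,-5],[0,0,0],-1]]'; python3 -m creep '[[[0,0,0],[0,0,0],-0.8],[[0,0,0],[0,0,0],-0.5],[[0,0,0],[0,0,0],-0.3],[[0,0,0],[0,0,0],-0.3]]'
```

```text
clock: 15.07
position: [469.7, -372.0, 93.6]
ee_rot: [-0.53, -0.467, 0.468, 0.531]
contact_force: [-0.5, -0.4, -0.8]
gripper_width: 7.5
clock: 15.4
position: [470.7, -372.8, 92.5]
ee_rot: [0.531, 0.468, -0.468, -0.53]
contact_force: [-2.6, 1.8, 5.6]
gripper_width: 7.6
clock: 15.73
position: [470.5, -372.3, 90.4]
ee_rot: [0.53, 0.468, -0.468, -0.53]
contact_force: [0.6, 0.3, -0.4]
gripper_width: 30.1
```

```bash
python3 -m creep '[[[0,0,40],[0,0,0],-0.3],[[0,0,80],[0,0,0],-0.3],[[0,10,115],[0,0,0],-0.3],[[5,45,124],[0,0,0],-0.3],[[10,85,124],[0,0,0],-0.3],[[10,125,124],[0,0,-0.03],-0.3],[[15,165,124],[0,0,-0.06],-0.3],[[15,205,124],[0,0,-0.0925],-0.3],[[20,245,124],[0,0,-0.0925],-0.3],[[20,285,124],[0,0,-0.0925],-0.3],[[20,325,124],[0,0,-0.0925],-0.3],[[20,365,124],[0,0,-0.0925],-0.3]]' >/dev/null;python3 -m creep '[[[0,40,0],[0,0,0],-0.3],[[0,80,0],[0,0,0],-0.3],[[0,120,0],[0,0,0],-0.3],[[5,160,0],[0,0,0],-0.3],[[10,200,0],[0,0,0],-0.3],[[15,240,0],[0,0,0],-0.3],[[20,280,0],[0,0,0],-0.3],[[25,320,0],[0,0,0],-0.3],[[30,360,0],[0,0,0],-0.3],[[31,400,0],[0,0,0],-0.3],[[31,425,0],[0,0,0],-0.3],[[31,434,0],[0,0,0],-0.3]]'; python3 -m creep '[[[0,0,-30],[0,0,0],-0.3],[[0,0,-40],[0,0,0],-0.3],[[0,0,-40],[0,0,0],-0.3],[[0,0,-40],[0,0,0],-0.3]]';python3 - <<'E'
from fit import *
st();o=grab('9')
for n,r in boards(o).items(): print(n,r)
for n,r in boards(o,(380,600,-520,-280)).items(): print(n,r)
E
```

```text
clock: 17.73
position: [520.9, 430.6, 212.9]
ee_rot: [-0.551, -0.443, 0.444, 0.551]
contact_force: [0.2, 0.9, 0.3]
gripper_width: 30.0
clock: 18.07
position: [521.4, 425.6, 173.8]
ee_rot: [0.552, 0.442, -0.443, -0.551]
contact_force: [0.3, -0.8, 0.4]
gripper_width: 30.1
t 18.07 pos [521.4 425.6 173.8] x [ 0.217  0.976 -0.002] y [-0.001 -0.002 -1.   ] F [ 0.3 -0.8  0.4] w 30.1
scene [[525.3 427.9 -13.6 107.7  10.1 135.9 170. ]]
top [[555.6 417.8 -12.6  36.3  10.3 137.2  61. ]
 [489.1 433.  -13.   42.9  11.1 136.9  77. ]]
scene [[ 469.2 -420.8   -6.9  105.3   18.9  133.5   89. ]
 [ 473.5 -370.3   -9.1  104.2   20.9  133.    90. ]]
top [[ 463.2 -421.2   -7.3  108.5   10.3  135.2  181. ]
 [ 469.2 -370.2   -7.3  108.9   10.4  135.3  174. ]]
```

```bash
python3 -m creep '[[[0,1,-30],[0,0,0],-0.3],[[0,1,-55],[0,0,0],-0.3],[[0,1,-74],[0,0,0],-0.3],[[0,1,-82],[0,0,0],-0.3],[[0,1,-82],[0,0,0],-0.3],[[0,1,-82],[0,0,0],-0.6],[[0,1,-82],[0,0,0],-0.8],[[0,1,-82],[0,0,0],-1],[[0,1,-82],[0,0,0],-1],[[0,1,-82],[0,0,0],-1],[[0,1,-82],[0,0,0],-1]]'; python3 -m creep '[[[0,0,20],[0,0,0],-1],[[0,0,50],[0,0,0],-1],[[0,0,85],[0,0,0],-1],[[0,0,115],[0,0,0],-1],[[0,-20,122],[0,0,0.03],-1],[[0,-55,122],[0,0,0.06],-1],[[0,-95,122],[0,0,0.0925],-1],[[0,-135,122],[0,0,0.0925],-1],[[-5,-175,122],[0,0,0.0925],-1],[[-5,-215,122],[0,0,0.0925],-1],[[-10,-255,122],[0,0,0.0925],-1],[[-10,-295,122],[0,0,0.0925],-1]]'
```

```text
clock: 19.08
position: [522.2, 427.8, 94.6]
ee_rot: [0.552, 0.443, -0.442, -0.551]
contact_force: [-0.3, -3.8, 6.8]
gripper_width: 7.5
clock: 20.08
position: [510.4, 131.4, 214.6]
ee_rot: [-0.53, -0.468, 0.467, 0.531]
contact_force: [1.1, -0.6, -1.0]
gripper_width: 7.5
```

```bash
python3 -m creep '[[[0,-40,0],[0,0,0],-1],[[0,-80,0],[0,0,0],-1],[[-5,-120,0],[0,0,0],-1],[[-5,-160,0],[0,0,0],-1],[[-10,-200,0],[0,0,0],-1],[[-10,-240,0],[0,0,0],-1],[[-15,-280,0],[0,0,0],-1],[[-20,-320,0],[0,0,0],-1],[[-25,-360,0],[0,0,0],-1],[[-30,-400,0],[0,0,0],-1],[[-34,-435,-10],[0,0,0],-1],[[-34,-452,-30],[0,0,0],-1]]'; python3 -m creep '[[[0,0,-25],[0,0,0],-1],[[0,0,-25],[0,0,0],-1],[[0,0,-25],[0,0,0],-1],[[0,0,-25],[0,0,0],-1],[[0,0,-25],[0,0,0],-1]]';python3 - <<'E'
from h import *
st();o=grab('10')
a=cv2.imread('pics/scene10.png')[80:180,190:290];cv2.imwrite('pics/v11.png',cv2.resize(a,None,fx=6,fy=6,interpolation=2))
E
python3 bp.py 10
```

```text
clock: 21.08
position: [478.5, -323.4, 186.7]
ee_rot: [0.534, 0.468, -0.466, -0.528]
contact_force: [0.9, 1.0, -1.2]
gripper_width: 7.1
clock: 21.5
position: [478.7, -319.0, 161.3]
ee_rot: [0.531, 0.469, -0.467, -0.529]
contact_force: [-0.3, 0.2, -1.7]
gripper_width: 7.5
t 21.5 pos [ 478.7 -319.   161.3] x [ 0.124  0.992 -0.001] y [ 0.003 -0.001 -1.   ] F [-0.3  0.2 -1.7] w 7.5
scene 381 face jaw off (expect 4) 3.290307344431687 yaw err deg 0.16416083683936913 lean deg 0.5976852217885305 b range [-50.37815841  56.94082054] z range [-85.20185852  -6.32344952]
```

View pics/v11.png

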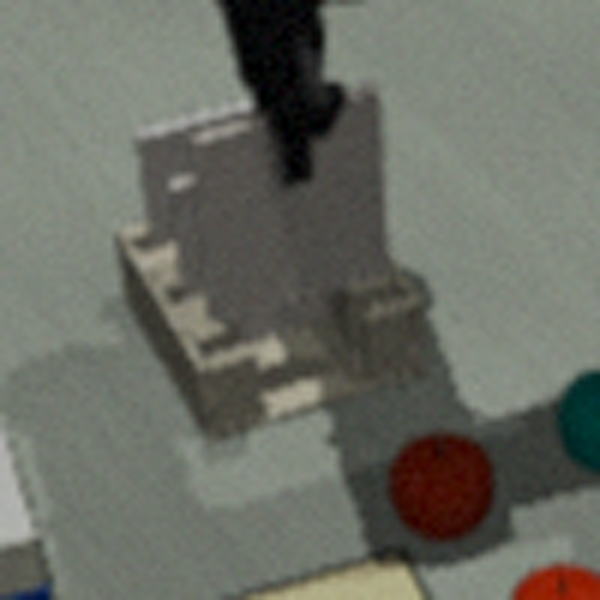

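```bash
python3 -m creep '[[[-1,-1.6,0],[0,0,0],-1],[[-1,-1.6,-12],[0,0,0],-1],[[-1,-1.6,-24],[0,0,0],-1],[[-1,-1.6,-36],[0,0,0],-1],[[-1,-1.6,-46],[0,0,0],-1],[[-1,-1.6,-56],[0,0,0],-1],[[-1,-1.6,-64],[0,0,0],-1],[[-1,-1.6,-64],[0,0,0],-1]]'; python3 -m creep '[[[0,0,-4],[0,0,0],-1],[[0,0,-5],[0,0,0],-1],[[0,0,-5],[0,0,0],-1],[[0,0,-5],[0,0,0],-1]]'; python3 -m creep '[[[0,0,0],[0,0,0],-0.8],[[0,0,0],[0,0,0],-0.5],[[0,0,0],[0,0,0],-0.3],[[0,0,0],[0,0,0],-0.3]]'
```

```text
clock: 22.27
position: [475.4, -320.4, 93.5]
ee_rot: [-0.529, -0.467, 0.468, 0.532]
contact_force: [-0.8, -0.6, -2.4]
gripper_width: 7.0
clock: 22.6
position: [476.6, -321.3, 92.6]
ee_rot: [0.531, 0.468, -0.468, -0.53]
contact_force: [-3.1, 2.0, 7.4]
gripper_width: 7.3
clock: 22.93
position: [476.6, -320.9, 90.4]
ee_rot: [0.531, 0.468, -0.468, -0.53]
contact_force: [0.5, -0.1, 0.2]
gripper_width: 29.9
```

```bash
python3 -m creep '[[[0,0,40],[0,0,0],-0.3],[[0,0,80],[0,0,0],-0.3],[[0,0,115],[0,0,0.1],-0.3],[[0,20,120],[0,0,0.2],-0.3],[[0,60,120],[0,0,0.3],0.0],[[0,90,100],[0,0,0.45],1],[[0,120,80],[0,0,0.57],1],[[-8,135,60],[0,0,0.7],1],[[-8,135,50],[0,0,0.84],1],[[-8,135,40],[0,0,0.84],1],[[-8,135,40],[0,0,0.84],1],[[-8,135,40],[0,0,0.84],1]]';python3 -m creep '[[[0,0,0],[0,0,0],1],[[0,0,0],[0,0,0],1],[[0,0,0],[0,0,0],1]]';python3 - <<'E'
from fit import *
st();o=grab('11')
for n in o: print(peaches(n,*o[n]))
for n,r in boards(o,(380,600,-520,-240)).items(): print(n,r)
for n in o:
    q=rectpts(n,o,(520,720,0,200),17,32)
    print("tray",n,len(q),cv2.minAreaRect(q[:,:2].astype(np.float32)),np.median(q[:,2]))
T=arm.read_state()["position"]
p,d=o["scene"];w=cloud("scene",d).reshape(-1,3)[d.ravel()>0]-T;a=np.array([-.66,.75,0]);a/=np.linalg.norm(a);b=np.array([a[1],-a[0],0])
L=np.stack([w@a,w@b,w[:,2]],1);L=L[(abs(L[:,0])<65)&(abs(L[:,1])<20)&(L[:,2]>-10)&(L[:,2]<60)]
for z in range(-8,50,5):
    q=L[(L[:,2]>=z)&(L[:,2]<z+5)]
    if len(q): print(z,len(q),"neg",np.round(np.sort(q[q[:,0]<0,0])[[0,-1]],1) if (q[:,0]<0).any() else None,"pos",np.round(np.sort(q[q[:,0]>0,0])[[0,-1]],1) if (q[:,0]>0).any() else None,np.round([q[:,1].min(),q[:,1].max()],1))
a=cv2.imread('pics/scene11.png')[80:280,190:390];cv2.imwrite('pics/v12.png',cv2.resize(a,None,fx=3,fy=3,interpolation=2))
E
```

```text
clock: 23.93
position: [468.4, -185.8, 130.1]
ee_rot: [-0.294, -0.643, 0.643, 0.294]
contact_force: [-0.4, -0.1, -0.1]
gripper_width: 85.3
clock: 24.18
position: [468.8, -186.1, 131.0]
ee_rot: [0.294, 0.643, -0.643, -0.293]
contact_force: [-0.1, -1.2, 0.6]
gripper_width: 85.4
t 24.18 pos [ 468.8 -186.1  131. ] x [-0.654  0.756 -0.001] y [ 0.001 -0.    -1.   ] F [-0.1 -1.2  0.6] w 85.4
[[ 466.3 -183.7   30.9   46.5  262.9  159.8]
 [ 469.2  -56.9   28.8   46.3  283.1  182.8]
 [ 457.2  139.5   61.4   46.5  322.   221.2]]
[[460.2 102.2  26.1  47.2 244.3 239.3]
 [449.2 168.1  25.8  47.  219.9 244.1]]
scene [[ 469.8 -420.3   -8.5  104.7   15.9  133.9   88. ]
 [ 491.1 -372.2   -4.7   73.6   16.4  133.2   64. ]
 [ 509.2 -321.5   -4.7   49.4   16.3  133.3   41. ]]
top [[ 463.  -421.1   -7.4  108.5   11.1  135.2  181. ]
 [ 469.4 -370.3   -7.3  108.7   10.1  135.1  178. ]
 [ 446.  -315.   -10.7   49.     8.4  135.3   67. ]]
tray scene 641 ((618.91650390625, 98.08606719970703), (168.56192016601562, 162.3860321044922), 86.08358001708984) 22.543512463460996
tray top 584 ((615.398681640625, 98.43994140625), (160.16908264160156, 160.48280334472656), 85.99974822998047) 23.21276833364793
7 1 neg None pos [46.4 46.4] [5.5 5.5]
12 7 neg [-45.4 -45.1] pos [41.  46.9] [-7.5 11.9]
17 8 neg [-53.8 -43.4] pos [41.2 46.8] [-3.6 10.3]
22 9 neg [-54.7 -43. ] pos [42.6 51.2] [-11.5  14.8]
27 18 neg [-57.2 -43.6] pos [41.9 54.2] [-9.8 16.2]
32 16 neg [-55.3 -44.3] pos [41.8 54.4] [-12.7  16.3]
37 14 neg [-55.7 -44.1] pos [42.6 55.2] [-3.3 14.9]
42 15 neg [-50.9 -44.7] pos [42.2 54.1] [-3.5 15. ]
47 10 neg [-57.2 -44.5] pos [41.9 46.2] [-3.2 14.5]
```

View pics/v12.png

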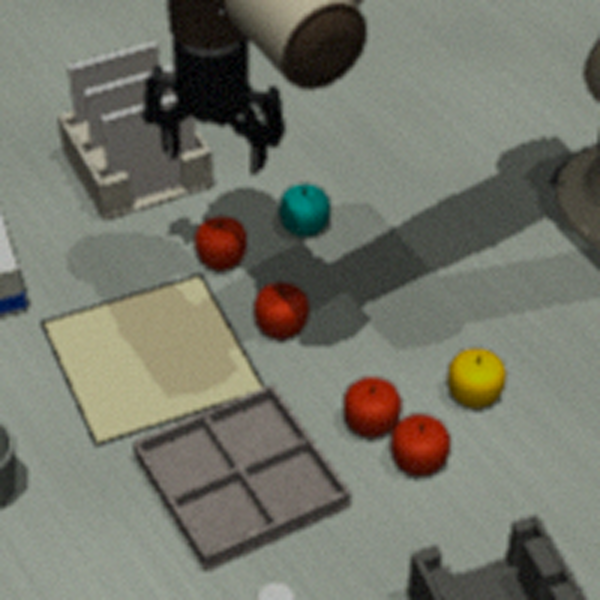

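```bash
python3 -m creep '[[[-4.5,1.5,-30],[0,0,0],1],[[-4.5,1.5,-70],[0,0,0],1],[[-4.5,1.5,-100],[0,0,0],1],[[-4.5,1.5,-121],[0,0,0],1],[[-4.5,1.5,-121],[0,0,0],1],[[-4.5,1.5,-121],[0,0,0],0.6],[[-4.5,1.5,-121],[0,0,0],0.4],[[-4.5,1.5,-121],[0,0,0],0.0],[[-4.5,1.5,-121],[0,0,0],0.0],[[-4.5,1.5,-121],[0,0,0],0.0]]'; python3 -m creep '[[[0,0,30],[0,0,0],-0.2],[[0,0,70],[0,0,0],-0.2],[[0,0,70],[0,0,0],-0.2],[[0,0,70],[0,0,0],-0.2]]';python3 - <<'E'
from h import *
st();grab('12')
a=cv2.imread('pics/scene12.png')[80:280,190:390];cv2.imwrite('pics/v13.png',cv2.resize(a,None,fx=3,fy=3,interpolation=2))
E
```

```text
clock: 25.12
position: [465.8, -184.6, 11.7]
ee_rot: [0.295, 0.644, -0.643, -0.292]
contact_force: [-0.1, 0.5, 7.5]
gripper_width: 57.4
clock: 25.45
position: [465.8, -184.4, 82.5]
ee_rot: [0.296, 0.644, -0.642, -0.291]
contact_force: [0.1, 0.3, -1.5]
gripper_width: 57.8
t 25.45 pos [ 465.8 -184.4   82.5] x [-0.655  0.756 -0.005] y [ 0.008 -0.    -1.   ] F [ 0.1  0.3 -1.5] w 57.8
```

View pics/v13.png

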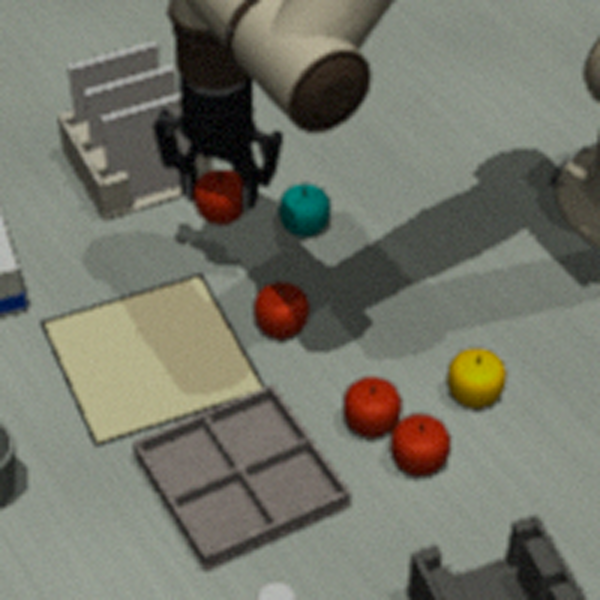

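```bash
python3 -m creep '[[[24,30,0],[0,0,0],-0.2],[[48,62,0],[0,0,0],-0.2],[[72,94,0],[0,0,0],-0.2],[[98,126,0],[0,0,0],-0.2],[[122,158,0],[0,0,0],-0.2],[[146,190,0],[0,0,0],-0.2],[[168,220,0],[0,0,0],-0.2],[[186,242,0],[0,0,0],-0.2],[[186,242,0],[0,0,0],-0.2],[[186,242,0],[0,0,0],-0.2],[[186,242,-15],[0,0,0],-0.2],[[186,242,-15],[0,0,0],-0.2]]';python3 - <<'E'
from fit import *
st();o=grab('13')
for n in o:
    q=rectpts(n,o,(520,720,0,200),17,27)
    print("tray",n,len(q),cv2.minAreaRect(q[:,:2].astype(np.float32)))
a=cv2.imread('pics/scene13.png')[130:290,190:390];cv2.imwrite('pics/v14.png',cv2.resize(a,None,fx=3.5,fy=3.5,interpolation=2))
E
```

```text
clock: 26.55
position: [646.5, 56.3, 60.6]
ee_rot: [-0.292, -0.641, 0.645, 0.297]
contact_force: [-1.3, -0.9, -2.4]
gripper_width: 57.6
t 26.55 pos [646.5  56.3  60.6] x [-0.654  0.757  0.004] y [-0.008 -0.001 -1.   ] F [-1.3 -0.9 -2.4] w 57.6
tray scene 501 ((618.7994384765625, 99.19908905029297), (164.2537078857422, 162.68402099609375), 85.54351806640625)
tray top 383 ((615.32470703125, 98.34993743896484), (160.59361267089844, 160.5072479248047), 86.46770477294922)
```

View pics/v14.png

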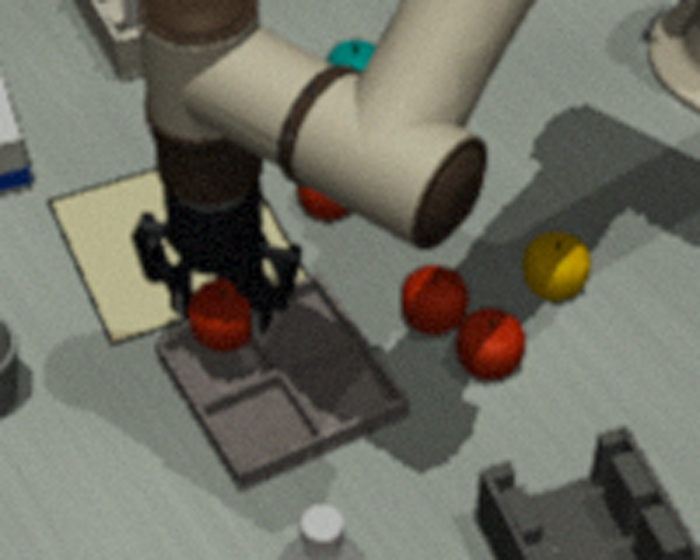

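```bash
python3 -m creep '[[[0,0,-10],[0,0,0],-0.2],[[0,0,-20],[0,0,0],-0.2],[[0,0,-28],[0,0,0],-0.2],[[0,0,-28],[0,0,0],-0.2],[[0,0,-28],[0,0,0],-0.2]]'
```

```text
clock: 27.07
position: [649.3, 57.3, 35.4]
ee_rot: [-0.293, -0.643, 0.644, 0.294]
contact_force: [-0.5, 0.2, -0.8]
gripper_width: 58.1
```

```bash
python3 -m creep '[[[2,0,-6],[0,0,0],-0.2],[[2,0,-12],[0,0,0],-0.2],[[2,0,-17],[0,0,0],-0.2],[[2,0,-17],[0,0,0],-0.2],[[2,0,-17],[0,0,0],-0.2]]';python3 -c "
from h import *
st()"
```

```text
clock: 27.48
position: [651.5, 57.5, 18.8]
ee_rot: [-0.293, -0.643, 0.644, 0.294]
contact_force: [-0.3, -0.2, -0.9]
gripper_width: 57.6
t 27.48 pos [651.5  57.5  18.8] x [-0.655  0.756  0.   ] y [-0.001 -0.    -1.   ] F [-0.3 -0.2 -0.9] w 57.6
```

```bash
python3 -m creep '[[[0,0,-1.5],[0,0,0],-0.2],[[0,0,-1.5],[0,0,0],0.45],[[0,0,-1.5],[0,0,0],0.6],[[0,0,-1.5],[0,0,0],0.6],[[0,0,10],[0,0,0],0.65],[[0,0,40],[0,0,0],1],[[0,0,75],[0,0,0],1],[[-10,-10,75],[0,0,0],1],[[-40,-35,75],[0,0,0],1],[[-75,-60,75],[0,0,0],1],[[-110,-85,75],[0,0,0],1],[[-145,-105,75],[0,0,0],1]]';python3 - <<'E'
from fit import *
st();o=grab('14')
for n in o:
    print(peaches(n,*o[n]))
    q=rectpts(n,o,(520,720,0,200),17,27)
    print("tray",n,len(q),cv2.minAreaRect(q[:,:2].astype(np.float32)))
a=cv2.imread('pics/scene14.png')[130:290,190:390];cv2.imwrite('pics/v15.png',cv2.resize(a,None,fx=3.5,fy=3.5,interpolation=2))
E
```

```text
clock: 28.48
position: [507.0, -47.7, 95.5]
ee_rot: [0.294, 0.644, -0.643, -0.293]
contact_force: [0.6, -0.6, -0.2]
gripper_width: 85.3
t 28.48 pos [507.  -47.7  95.5] x [-0.655  0.755 -0.001] y [ 0.002  0.    -1.   ] F [ 0.6 -0.6 -0.2] w 85.3
[[476.8 -44.7  42.9  47.  283.  181.9]
 [459.8 138.5  62.6  46.7 321.9 221.1]
 [644.1  52.6  41.   51.  252.6 229.3]]
tray scene 605 ((618.330810546875, 97.2681884765625), (167.19125366210938, 161.786865234375), 85.98375701904297)
[[647.3  54.8  26.2  52.1 260.5 171. ]
 [458.3 -64.4  19.9  47.1 306.5 239.5]]
tray top 450 ((618.7200927734375, 98.20033264160156), (160.73907470703125, 154.3777618408203), 86.49969482421875)
```

View pics/v15.png

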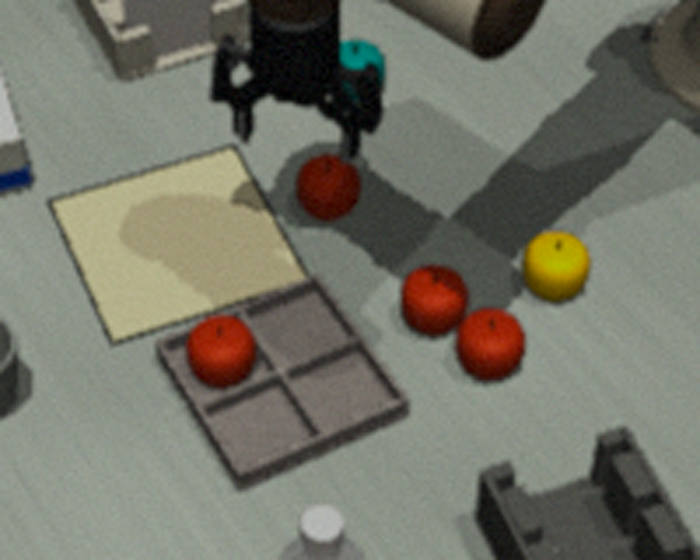

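```bash
python3 -m creep '[[[-40,-12,0],[0,0,0],1],[[-40,-12,0],[0,0,0],1],[[-40,-12,0],[0,0,0],1],[[-40,-12,-30],[0,0,0],1],[[-40,-12,-60],[0,0,0],1],[[-40,-12,-85],[0,0,0],1],[[-40,-12,-85],[0,0,0],1],[[-40,-12,-85],[0,0,0],1],[[-40,-12,-85],[0,0,0],0.5],[[-40,-12,-85],[0,0,0],0.0],[[-40,-12,-85],[0,0,0],0.0],[[-40,-12,-85],[0,0,0],-0.2]]'; python3 -m creep '[[[0,0,0],[0,0,0],-0.2],[[0,0,30],[0,0,0],-0.2],[[0,0,70],[0,0,0],-0.2],[[0,0,70],[0,0,0],-0.2],[[0,0,70],[0,0,0],-0.2],[[0,0,70],[0,0,0],-0.2]]'
```

```text
clock: 29.58
position: [469.7, -58.3, 11.7]
ee_rot: [0.295, 0.644, -0.643, -0.292]
contact_force: [-2.1, 0.9, 6.6]
gripper_width: 56.9
clock: 30.08
position: [467.8, -58.6, 80.1]
ee_rot: [0.294, 0.644, -0.643, -0.293]
contact_force: [0.1, 0.1, -1.0]
gripper_width: 57.8
```

```bash
python3 -m creep '[[[25,28,0],[0,0,0],-0.2],[[50,56,0],[0,0,0],-0.2],[[75,84,0],[0,0,0],-0.2],[[98,110,0],[0,0,0],-0.2],[[110,123.5,0],[0,0,0],-0.2],[[110,123.5,-10],[0,0,0],-0.2],[[110,123.5,-25],[0,0,0],-0.2],[[110,123.5,-40],[0,0,0],-0.2],[[110,123.5,-45],[0,0,0],-0.2],[[110,123.5,-45],[0,0,0],-0.2],[[110,123.5,-45],[0,0,0],-0.2]]'; python3 -c "
from h import *
st()"
```

```text
clock: 31.0
position: [577.4, 64.3, 33.7]
ee_rot: [-0.293, -0.643, 0.644, 0.294]
contact_force: [-0.0, 0.1, -1.0]
gripper_width: 57.4
t 31.0 pos [577.4  64.3  33.7] x [-0.655  0.756  0.   ] y [-0.002 -0.001 -1.   ] F [-0.   0.1 -1. ] w 57.4
```

```bash
python3 -m creep '[[[0,0,-8],[0,0,0],-0.2],[[0,0,-14],[0,0,0],-0.2],[[0,0,-16.5],[0,0,0],-0.2],[[0,0,-16.5],[0,0,0],-0.2],[[0,0,-16.5],[0,0,0],0.45],[[0,0,-16.5],[0,0,0],0.6],[[0,0,-16.5],[0,0,0],0.6],[[0,0,0],[0,0,0],0.65],[[0,0,35],[0,0,0],1],[[0,0,70],[0,0,0],1],[[0,0,70],[0,0,0.12],1],[[-20,10,70],[0,0,0.24],1]]'; python3 -m creep '[[[-20,10,0],[0,0,0.12],1],[[-40,18,0],[0,0,0.24],1],[[-60,25,0],[0,0,0.36],1],[[-80,28,0],[0,0,0.48],1],[[-94,30,0],[0,0,0.6],1],[[-94,30,0],[0,0,0.72],1],[[-94,30,0],[0,0,0.84],1],[[-94,30,0],[0,0,0.96],1],[[-94,30,0],[0,0,1.08],1],[[-94,30,0],[0,0,1.2],1],[[-94,30,0],[0,0,1.33],1],[[-94,30,0],[0,0,1.33],1]]';python3 - <<'E'
from fit import *
st();o=grab('15')
for n in o:
    print(peaches(n,*o[n]))
    q=rectpts(n,o,(520,720,0,200),17,27)
    print("tray",n,len(q),cv2.minAreaRect(q[:,:2].astype(np.float32)))
a=cv2.imread('pics/scene15.png')[130:290,190:390];cv2.imwrite('pics/v16.png',cv2.resize(a,None,fx=3.5,fy=3.5,interpolation=2))
E
```

```text
clock: 32.0
position: [562.4, 75.1, 107.7]
ee_rot: [0.216, 0.676, -0.672, -0.21]
contact_force: [0.3, 1.3, -0.5]
gripper_width: 85.2
clock: 33.0
position: [464.2, 104.9, 104.8]
ee_rot: [-0.247, 0.662, -0.662, 0.248]
contact_force: [-0.4, 0.8, 0.5]
gripper_width: 85.6
t 33.0 pos [464.2 104.9 104.8] x [-0.754 -0.656 -0.001] y [ 0.001  0.    -1.   ] F [-0.4  0.8  0.5] w 85.6
[[461.8 140.4  62.3  46.4 322.5 221.4]
 [568.2  56.   40.5  51.5 275.2 219.5]
 [644.5  51.7  39.2  51.8 252.7 229.1]]
tray scene 619 ((618.0350952148438, 97.47028350830078), (167.52838134765625, 162.236328125), 85.88803100585938)
[[646.2  54.4  26.6  51.7 260.6 171. ]
 [571.2  59.6  26.3  52.1 259.1 198.3]]
tray top 549 ((615.5453491210938, 98.51557159423828), (160.49664306640625, 160.53724670410156), 85.88066101074219)
```

View pics/v16.png

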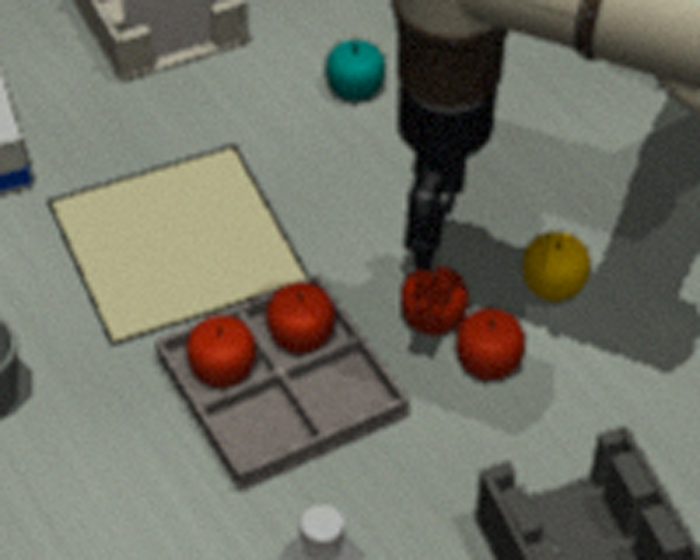

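```bash
python3 -m creep '[[[0,0,-30],[0,0,0],1],[[0,0,-65],[0,0,0],1],[[0,0,-94],[0,0,0],1],[[0,0,-94],[0,0,0],1],[[0,0,-94],[0,0,0],1],[[0,0,-94],[0,0,0],0.5],[[0,0,-94],[0,0,0],0.0],[[0,0,-94],[0,0,0],0.0],[[0,0,-94],[0,0,0],-0.2],[[0,0,-94],[0,0,0],-0.2]]'; python3 -m creep '[[[0,0,0],[0,0,0],-0.2],[[0,0,30],[0,0,0],-0.2],[[0,0,70],[0,0,0],-0.2],[[0,0,70],[0,0,0],-0.2],[[0,0,70],[0,0,0],-0.2],[[0,0,70],[0,0,0],-0.2]]'
```

```text
clock: 33.93
position: [464.8, 105.2, 12.8]
ee_rot: [-0.246, 0.663, -0.662, 0.248]
contact_force: [-2.7, -0.9, 7.6]
gripper_width: 57.7
clock: 34.43
position: [463.9, 104.9, 81.3]
ee_rot: [-0.246, 0.663, -0.662, 0.247]
contact_force: [-0.8, -0.6, -2.1]
gripper_width: 57.0
```

```bash
python3 -m creep '[[[38,6,0],[0,0,0],-0.2],[[78,12,0],[0,0,0],-0.2],[[118,18,0],[0,0,0],-0.2],[[156,25,0],[0,0,0],-0.2],[[185,30,0],[0,0,0],-0.2],[[196.5,31.5,0],[0,0,0],-0.2],[[196.5,31.5,-10],[0,0,0],-0.2],[[196.5,31.5,-30],[0,0,0],-0.2],[[196.5,31.5,-45],[0,0,0],-0.2],[[196.5,31.5,-45],[0,0,0],-0.2],[[196.5,31.5,-45],[0,0,0],-0.2]]'; python3 -c "
from h import *
st()"
```

```text
clock: 35.35
position: [658.4, 135.6, 33.1]
ee_rot: [0.249, -0.663, 0.663, -0.245]
contact_force: [0.8, -0.1, -1.6]
gripper_width: 57.6
t 35.35 pos [658.4 135.6  33.1] x [-0.756 -0.654  0.005] y [-0.005 -0.002 -1.   ] F [ 0.8 -0.1 -1.6] w 57.6
```

```bash
python3 -m creep '[[[1.5,0.5,-8],[0,0,0],-0.2],[[1.5,0.5,-13],[0,0,0],-0.2],[[1.5,0.5,-15.5],[0,0,0],-0.2],[[1.5,0.5,-15.5],[0,0,0],-0.2],[[1.5,0.5,-15.5],[0,0,0],0.45],[[1.5,0.5,-15.5],[0,0,0],0.6],[[1.5,0.5,-15.5],[0,0,0],0.6],[[1.5,0.5,0],[0,0,0],0.65],[[1.5,0.5,35],[0,0,0],1],[[1.5,0.5,70],[0,0,0],1],[[-10,3,70],[0,0,0],1],[[-45,10,70],[0,0,0],1]]'; python3 -m creep '[[[-40,6,0],[0,0,0],1],[[-80,12,0],[0,0,0],1],[[-120,20,0],[0,0,0],1],[[-150,26,0],[0,0,0],1],[[-162,25,0],[0,0,0],1],[[-162,25,0],[0,0,0],1],[[-162,25,0],[0,0,0],1]]';python3 - <<'E'
from fit import *
st();o=grab('16')
for n in o:
    print(peaches(n,*o[n]))
    q=rectpts(n,o,(520,720,0,200),17,27)
    print("tray",n,len(q),cv2.minAreaRect(q[:,:2].astype(np.float32)))
a=cv2.imread('pics/scene16.png')[130:290,190:390];cv2.imwrite('pics/v17.png',cv2.resize(a,None,fx=3.5,fy=3.5,interpolation=2))
E
```

```text
clock: 36.35
position: [620.4, 146.9, 108.8]
ee_rot: [0.243, -0.663, 0.663, -0.25]
contact_force: [0.4, 2.0, -1.3]
gripper_width: 85.5
clock: 36.93
position: [453.8, 171.9, 106.4]
ee_rot: [-0.247, 0.663, -0.662, 0.248]
contact_force: [0.7, -0.5, 0.5]
gripper_width: 85.4
t 36.93 pos [453.8 171.9 106.4] x [-0.755 -0.656 -0.002] y [ 0.002  0.001 -1.   ] F [ 0.7 -0.5  0.5] w 85.4
[[571.   52.   42.5  51.9 275.2 219.4]
 [454.7 173.5  28.6  46.7 329.8 228. ]
 [647.   49.   42.4  51.  252.6 229.1]
 [656.4 132.9  41.3  51.5 263.5 249.5]]
tray scene 631 ((618.8074340820312, 98.83424377441406), (165.147705078125, 162.14340209960938), 86.06118774414062)
[[659.2 136.   27.3  52.8 230.9 167.1]
 [647.   55.3  26.3  51.9 260.6 171. ]
 [571.1  59.1  26.7  51.3 259.2 198.4]]
tray top 594 ((615.4258422851562, 98.45722198486328), (160.66905212402344, 160.5887451171875), 85.86334991455078)
```

View pics/v17.png

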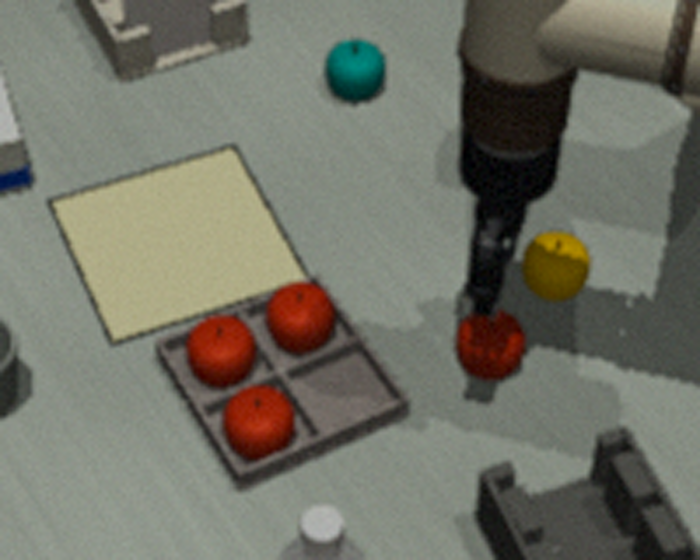

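```bash
python3 -m creep '[[[-1,-1,-30],[0,0,0],1],[[-1,-1,-65],[0,0,0],1],[[-1,-1,-95],[0,0,0],1],[[-1,-1,-95],[0,0,0],1],[[-1,-1,-95],[0,0,0],1],[[-1,-1,-95],[0,0,0],0.5],[[-1,-1,-95],[0,0,0],0.0],[[-1,-1,-95],[0,0,0],0.0],[[-1,-1,-95],[0,0,0],-0.2],[[-1,-1,-95],[0,0,0],-0.2]]'; python3 -m creep '[[[0,0,0],[0,0,0],-0.2],[[0,0,30],[0,0,0],-0.2],[[0,0,70],[0,0,0],-0.2],[[0,0,70],[0,0,0],-0.2],[[0,0,70],[0,0,0],-0.2],[[0,0,70],[0,0,0],-0.2]]'
```

```text
clock: 37.87
position: [453.7, 170.9, 12.7]
ee_rot: [-0.246, 0.663, -0.662, 0.248]
contact_force: [-1.0, -1.1, 4.0]
gripper_width: 57.5
clock: 38.37
position: [452.4, 170.4, 81.2]
ee_rot: [-0.246, 0.663, -0.662, 0.247]
contact_force: [-0.0, -0.4, -2.7]
gripper_width: 57.6
```

```bash
python3 -m creep '[[[38,-8,0],[0,0,0],-0.2],[[78,-18,0],[0,0,0],-0.2],[[110,-26,0],[0,0,0],-0.2],[[130,-29.7,0],[0,0,0],-0.2],[[130,-29.7,0],[0,0,0],-0.2],[[130,-29.7,-10],[0,0,0],-0.2],[[130,-29.7,-30],[0,0,0],-0.2],[[130,-29.7,-45],[0,0,0],-0.2],[[130,-29.7,-45],[0,0,0],-0.2],[[130,-29.7,-45],[0,0,0],-0.2]]'; python3 -c "
from h import *
st()"
```

```text
clock: 39.2
position: [580.4, 140.2, 33.6]
ee_rot: [0.249, -0.662, 0.663, -0.246]
contact_force: [0.2, -0.1, -1.5]
gripper_width: 57.4
t 39.2 pos [580.4 140.2  33.6] x [-0.756 -0.655  0.005] y [-0.004 -0.002 -1.   ] F [ 0.2 -0.1 -1.5] w 57.4
```

```bash
python3 -m creep '[[[1,0.5,-8],[0,0,0],-0.2],[[1,0.5,-13],[0,0,0],-0.2],[[1,0.5,-15.5],[0,0,0],-0.2],[[1,0.5,-15.5],[0,0,0],-0.2],[[1,0.5,-15.5],[0,0,0],0.45],[[1,0.5,-15.5],[0,0,0],0.6],[[1,0.5,-15.5],[0,0,0],0.6],[[1,0.5,0],[0,0,0],0.65],[[1,0.5,35],[0,0,0],1],[[1,0.5,70],[0,0,0],1],[[1,20,80],[0,0,-0.1],1],[[10,55,80],[0,0,-0.2],1]]'; python3 -m creep '[[[10,35,0],[0,0,-0.12],1],[[20,65,0],[0,0,-0.24],1],[[25,65,0],[0,0,-0.36],1],[[28,65,0],[0,0,-0.48],1],[[28,65,0],[0,0,-0.585],1],[[28,65,0],[0,0,-0.585],1],[[28,65,0],[0,0,-0.585],1]]';python3 - <<'E'
from fit import *
st();o=grab('17')
for n in o:
    print(peaches(n,*o[n]))
    q=rectpts(n,o,(520,720,0,200),17,27)
    print("tray",n,len(q),cv2.minAreaRect(q[:,:2].astype(np.float32)))
E
```

```text
clock: 40.2
position: [593.7, 194.6, 120.8]
ee_rot: [-0.174, 0.685, -0.684, 0.179]
contact_force: [-0.7, -0.3, -0.6]
gripper_width: 85.6
clock: 40.78
position: [620.5, 260.6, 115.6]
ee_rot: [0.024, 0.707, -0.707, -0.024]
contact_force: [0.5, 0.4, 0.3]
gripper_width: 85.6
t 40.78 pos [620.5 260.6 115.6] x [-0.998  0.069 -0.   ] y [ 0.  0. -1.] F [0.5 0.4 0.3] w 85.6
[[569.3  54.9  41.3  51.9 275.4 219.6]
 [643.7  51.3  40.4  51.4 252.7 229.2]
 [666.7 172.5  79.1  52.1 263.5 249.7]]
tray scene 487 ((618.9807739257812, 98.0076675415039), (165.55038452148438, 160.59181213378906), 86.13037109375)
[[659.4 135.7  27.8  51.7 231.  167.2]
 [646.3  55.4  26.9  52.3 260.8 171. ]
 [580.6 141.7  27.2  52.2 229.2 195.6]
 [571.6  60.2  26.1  51.9 259.1 198.4]]
tray top 606 ((615.308837890625, 98.46615600585938), (160.2604217529297, 160.81927490234375), 85.97994232177734)
```

View pics/scene17.png

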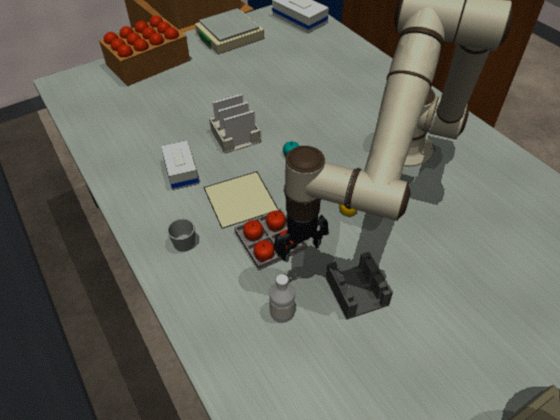

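View pics/top17.png

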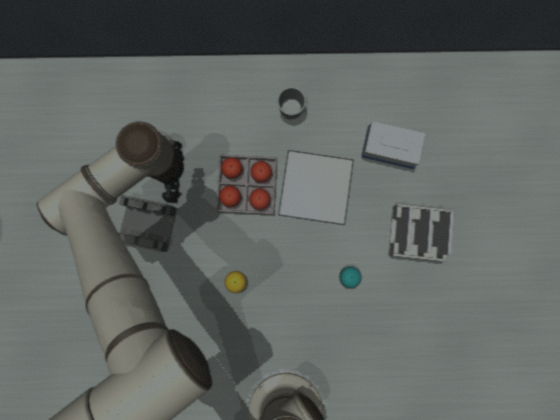

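```bash
cat > mat.py <<'E'
from fit import *
def onplane(n,uv,z):
    c=arm.camera_params(n);K=c["camera_matrix"];E=c["extrinsics"]
    uv=np.asarray(uv,float);ray=np.c_[(uv[:,0]-K[0,2])/K[0,0],(uv[:,1]-K[1,2])/K[1,1],np.ones(len(uv))]@E[:3,:3]
    C=-E[:3,:3].T@E[:3,3];return C+ray*((z-C[2])/ray[:,2])[:,None]
def mat(n,p):
    hsv=cv2.cvtColor(p,cv2.COLOR_RGB2HSV)
    if n=="scene": m=(abs(hsv[...,0].astype(int)-29)<8)&(hsv[...,1]>40)&(hsv[...,2]>100);roi=(170,230,200,285)
    else:
        m=(p.min(-1)>108);roi=(140,235,272,362)
    M=np.zeros(m.shape,np.uint8);M[roi[0]:roi[1],roi[2]:roi[3]]=m[roi[0]:roi[1],roi[2]:roi[3]]
    M=cv2.morphologyEx(M,cv2.MORPH_OPEN,np.ones((5,5),np.uint8))
    k,l,s,c=cv2.connectedComponentsWithStats(M);i=1+np.argmax(s[1:,4])
    v,u=np.nonzero(l==i);P=onplane(n,np.c_[u,v],0.5)
    return cv2.minAreaRect(P[:,:2].astype(np.float32)),s[i,4]
if __name__=="__main__":
    for t in("0","17"):
        o=load(t)
        for n in o: print(t,n,mat(n,o[n][0]))
E
python3 mat.py; python3 -c "
import cv2
a=cv2.imread('pics/top17.png')[130:250,190:380];print(a[60,130],a[60,180],a[10,10]);cv2.imwrite('pics/v18.png',cv2.resize(a,None,fx=4,fy=4,interpolation=2))"
```

```text
0 scene (((608.08447265625, -100.17694854736328), (186.86392211914062, 185.30416870117188), 80.2413101196289), np.int32(2438))
0 top (((606.9935302734375, -98.72782135009766), (180.25607299804688, 181.2973175048828), 80.37907409667969), np.int32(4001))
17 scene (((607.3614501953125, -100.305908203125), (186.85337829589844, 186.5834197998047), 80.45693969726562), np.int32(2446))
17 top (((606.83837890625, -98.37627410888672), (182.5721893310547, 182.6009979248047), 80.43938446044922), np.int32(4076))
[139 138 134] [114 117 111] [119 123 115]
```

View pics/v18.png

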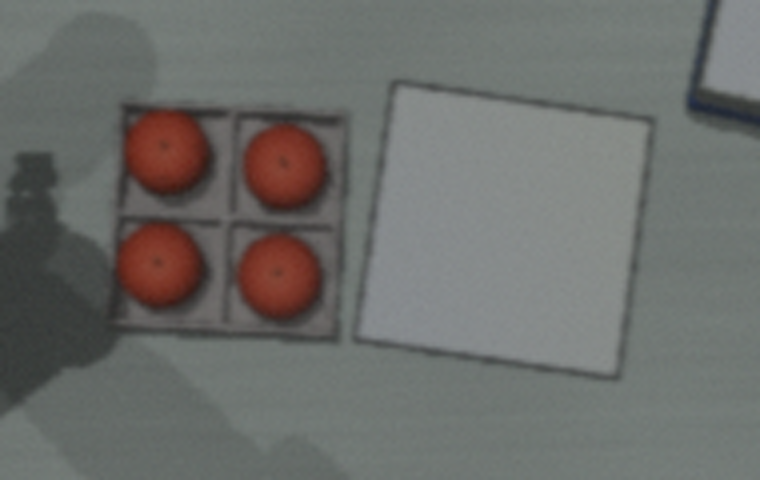

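```bash
python3 -m creep '[[[3.5,-10,-20],[0,0,0],1],[[3.5,-30,-50],[0,0,0],1],[[3.5,-35,-85],[0,0,0],1],[[3.5,-35,-110],[0,0,0],1],[[3.5,-35,-115],[0,0,0],1],[[3.5,-35,-115],[0,0,0],1],[[3.5,-35,-115],[0,0,0],1],[[3.5,-35,-115],[0,0,0],1]]';python3 - <<'E'
from fit import *
st();o=grab('18')
a=cv2.imread('pics/scene18.png')[180:300,210:350];cv2.imwrite('pics/v19.png',cv2.resize(a,None,fx=5,fy=5,interpolation=2))
for n in o:
    q=rectpts(n,o,(520,720,0,190),17,27)
    print("tray",n,len(q),cv2.minAreaRect(q[:,:2].astype(np.float32)))
E
```

```text
clock: 41.55
position: [625.6, 226.8, 2.7]
ee_rot: [0.026, 0.707, -0.706, -0.023]
contact_force: [0.5, 0.1, 1.3]
gripper_width: 85.1
t 41.55 pos [625.6 226.8   2.7] x [-0.998  0.07  -0.004] y [ 0.004  0.002 -1.   ] F [0.5 0.1 1.3] w 85.1
tray scene 362 ((641.4337768554688, 95.40853881835938), (167.63076782226562, 117.20777130126953), 85.05634307861328)
tray top 591 ((615.4944458007812, 98.47454071044922), (160.21124267578125, 160.3461151123047), 86.09847259521484)
```

View pics/v19.png

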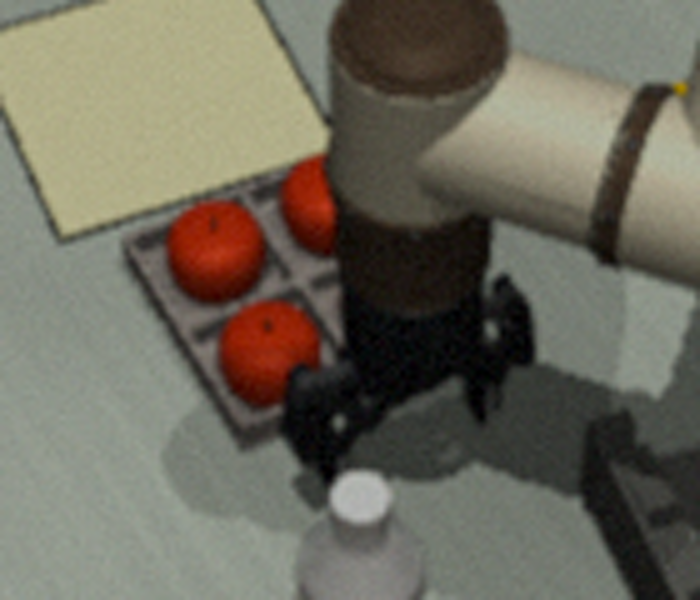

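```bash
python3 -m creep '[[[-1,-10,-2],[0,0,0],1],[[-1,-20,-2],[0,0,0],1],[[-1,-28,-2],[0,0,0],1],[[-1,-33,-2],[0,0,0],1],[[-1,-38,-2],[0,0,0],1],[[-1,-43,-2],[0,0,0],1],[[-1,-47,-2],[0,0,0],1],[[-1,-47,-2],[0,0,0],1]]';python3 - <<'E'
from fit import *
st();o=grab('19')
a=cv2.imread('pics/scene19.png')[180:300,210:350];cv2.imwrite('pics/v20.png',cv2.resize(a,None,fx=5,fy=5,interpolation=2))
for n in o:
    q=rectpts(n,o,(520,720,-20,180),17,27)
    print("tray",n,len(q),cv2.minAreaRect(q[:,:2].astype(np.float32)))
E
```

```text
clock: 42.32
position: [623.8, 179.1, -1.4]
ee_rot: [0.026, 0.707, -0.706, -0.025]
contact_force: [1.1, 3.5, -0.7]
gripper_width: 85.5
t 42.32 pos [623.8 179.1  -1.4] x [-0.997  0.072 -0.002] y [ 0.002  0.002 -1.   ] F [ 1.1  3.5 -0.7] w 85.5
tray scene 374 ((619.6207275390625, 95.0896987915039), (176.20669555664062, 162.57504272460938), 86.24063110351562)
tray top 580 ((616.4989624023438, 89.56458282470703), (159.8565216064453, 161.4363555908203), 85.83897399902344)
```

View pics/v20.png

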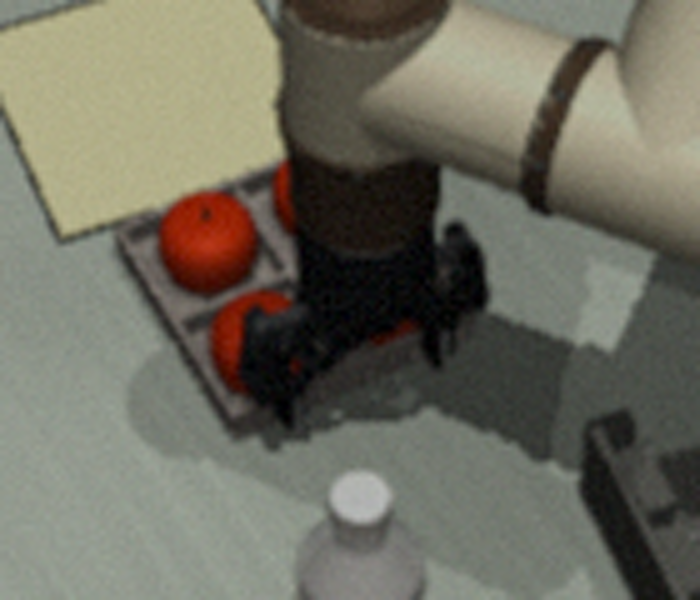

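```bash
python3 -m creep '[[[0,-4,0],[0,0,0],1],[[0,-10,0],[0,0,-0.005],1],[[0,-18,0],[0,0,-0.01],1],[[0,-27,0],[0,0,-0.016],1],[[0,-36,0],[0,0,-0.022],1],[[0,-45,0],[0,0,-0.028],1],[[0,-54,0],[0,0,-0.034],1],[[0,-63,0],[0,0,-0.04],1],[[0,-71,0],[0,0,-0.046],1],[[0,-77,0],[0,0,-0.05],1],[[0,-80,0],[0,0,-0.05],1],[[0,-80,0],[0,0,-0.05],1]]';python3 - <<'E'
from fit import *
st();o=grab('20')
for n in o:
    q=rectpts(n,o,(520,720,-120,100),17,27)
    print("tray",n,len(q),cv2.minAreaRect(q[:,:2].astype(np.float32)))
E
```

```text
clock: 43.42
position: [623.6, 98.9, -1.4]
ee_rot: [0.043, 0.706, -0.705, -0.042]
contact_force: [0.5, 2.4, -0.7]
gripper_width: 85.6
t 43.42 pos [623.6  98.9  -1.4] x [-0.993  0.121 -0.001] y [ 0.002  0.001 -1.   ] F [ 0.5  2.4 -0.7] w 85.6
tray scene 328 ((616.8576049804688, 16.727630615234375), (179.37440490722656, 158.7451171875), 83.04621887207031)
tray top 504 ((611.0237426757812, 9.854362487792969), (159.71286010742188, 160.4759063720703), 82.72415161132812)
```

View pics/top20.png

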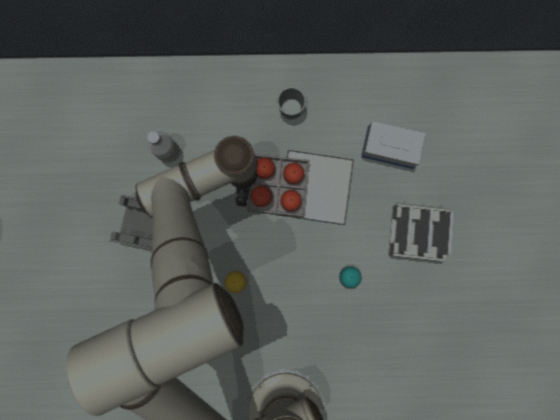

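```bash
python3 -m creep '[[[0,-4,0],[0,0,0],1],[[0,-11,0],[0,0,-0.005],1],[[0,-20,0],[0,0,-0.009],1],[[0,-30,0],[0,0,-0.013],1],[[0,-40,0],[0,0,-0.017],1],[[0,-50,0],[0,0,-0.021],1],[[0,-60,0],[0,0,-0.025],1],[[0,-70,0],[0,0,-0.029],1],[[0,-79,0],[0,0,-0.033],1],[[0,-86,0],[0,0,-0.036],1],[[0,-90,0],[0,0,-0.04],1],[[0,-90,0],[0,0,-0.04],1]]';python3 - <<'E'
from mat import *
st();o=grab('21')
for n in o:
    q=rectpts(n,o,(520,720,-200,15),17,27)
    print("tray",n,len(q),cv2.minAreaRect(q[:,:2].astype(np.float32)))
a=cv2.imread('pics/top21.png')[130:250,210:380];cv2.imwrite('pics/v21.png',cv2.resize(a,None,fx=4,fy=4,interpolation=2))
E
```

```text
clock: 44.52
position: [623.3, 8.5, -1.5]
ee_rot: [0.057, 0.705, -0.705, -0.057]
contact_force: [1.0, 1.8, -0.9]
gripper_width: 85.3
t 44.52 pos [623.3   8.5  -1.5] x [-0.987  0.161 -0.001] y [ 0.001  0.    -1.   ] F [ 1.   1.8 -0.9] w 85.3
tray scene 290 ((612.6082763671875, -69.99232482910156), (184.81915283203125, 161.79116821289062), 81.2430191040039)
tray top 492 ((607.6248779296875, -80.46609497070312), (159.5089569091797, 161.1627197265625), 80.54788208007812)
```

View pics/v21.png

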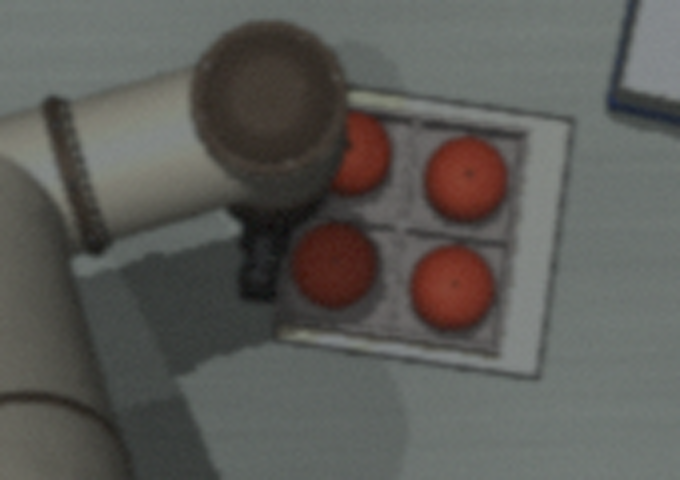

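```bash
python3 -m creep '[[[0,-3,0],[0,0,0],1],[[0,-8,0],[0,0,-0.002],1],[[0,-13,0],[0,0,-0.003],1],[[-0.5,-16,0],[0,0,-0.003],1],[[-0.5,-18,0],[0,0,-0.003],1],[[-0.5,-18,0],[0,0,-0.003],1],[[-0.5,-18,0],[0,0,-0.003],1],[[0,-8,0],[0,0,0],1],[[5,15,0],[0,0,0],1],[[8,40,20],[0,0,0],1],[[8,60,60],[0,0,0],1],[[8,80,100],[0,0,0],1]]';python3 -m creep '[[[-20,40,20],[0,0,0],1],[[-40,80,40],[0,0,0],1],[[-60,115,60],[0,0,0],1],[[-80,150,60],[0,0,0],1],[[-100,180,60],[0,0,0],1],[[-100,180,60],[0,0,0],1],[[-100,180,60],[0,0,0],1]]'
cat > fin.py <<'E'
import sys
from mat import *
t=sys.argv[1];st();o=grab(t)
for n in o:
    q=rectpts(n,o,(500,740,-210,25),17,27)
    print("tray",n,len(q),cv2.minAreaRect(q[:,:2].astype(np.float32)))
    print(peaches(n,*o[n]))
print(boards(o,(380,600,-520,-240)))
a=cv2.imread(f'pics/top{t}.png')[130:250,230:400];cv2.imwrite('pics/f1_%s.png'%t,cv2.resize(a,None,fx=4,fy=4,interpolation=2))
a=cv2.imread(f'pics/scene{t}.png')[80:260,150:350];cv2.imwrite('pics/f2_%s.png'%t,cv2.resize(a,None,fx=3.3,fy=3.3,interpolation=2))
E
python3 fin.py 22
```

```text
clock: 45.62
position: [628.8, 86.2, 91.8]
ee_rot: [-0.054, -0.703, 0.706, 0.059]
contact_force: [1.0, 0.5, 0.0]
gripper_width: 85.4
clock: 46.2
position: [528.7, 268.0, 152.9]
ee_rot: [-0.055, -0.704, 0.705, 0.056]
contact_force: [0.5, 0.2, 1.0]
gripper_width: 85.2
t 46.2 pos [528.7 268.  152.9] x [-0.988  0.156  0.001] y [-0.001 -0.001 -1.   ] F [0.5 0.2 1. ] w 85.2
tray scene 512 ((609.6270751953125, -96.87734985351562), (164.71153259277344, 161.47311401367188), 80.49059295654297)
[[ 555.5 -134.4   41.3   51.   246.9  180. ]
 [ 641.  -104.1   77.5   52.3  228.1  196.3]
 [ 574.   -55.9   42.4   51.3  255.2  197.2]]
tray top 606 ((606.845947265625, -97.01486206054688), (160.08119201660156, 162.0081329345703), 80.6969985961914)
[[ 654.4  -61.1   27.5   52.1  303.1  167.8]
 [ 633.6 -141.3   26.3   51.6  332.2  174.5]
 [ 576.4  -49.8   26.9   52.   299.2  195.8]
 [ 559.1 -129.1   26.7   52.4  328.8  201.5]]
{'scene': array([[ 467.9, -421.2,   -7.6,  104.4,   19.3,  133.5,   83. ],
       [ 474.8, -371.1,   -5.7,  107.1,   16.3,  133.2,   89. ],
       [ 480.3, -318.7,   -6.9,  108.5,   18.8,  133.6,   94. ]]), 'top': array([[ 463. , -421.3,   -7.1,  108.4,   10.1,  135.3,  175. ],
       [ 469.4, -370.3,   -7.3,  109.1,    9.7,  134.7,  179. ],
       [ 475.4, -318.1,   -7.2,  108.4,   10.4,  135.7,  172. ]])}
```

View pics/f1_22.png

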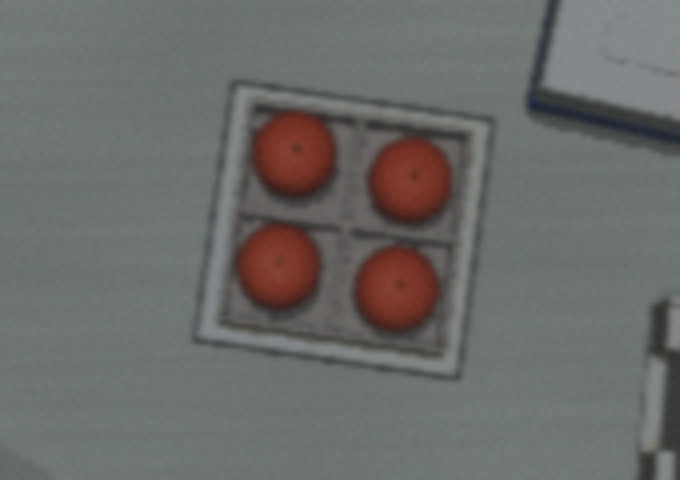

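View pics/f2_22.png

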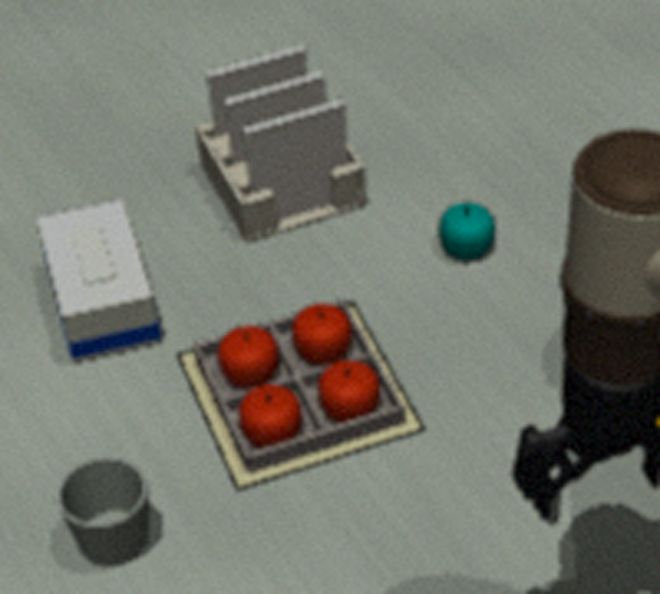

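```bash
python3 -c "
from h import *
st();print(arm.job_done())"
```

```text
t 46.3 pos [530.2 265.6 152.4] x [-0.987  0.16   0.001] y [-0.002 -0.002 -1.   ] F [-0.1 -0.3 -0.4] w 85.3
the job is handed in; nothing more can be done
None
```

The job is done and handed in at 46.3 s. The three boards went from the holder into separate bays of the wash rack. The four red peaches then went into separate tray cells. Last, I pushed the loaded tray, without lifting it, onto the viewing square. One peach was knocked about 3 cm aside during the run; I found it again in the images and placed it.

**Last checks**
- **Boards:** all three stand in their bays. Their tops read 135–136 mm in the top view (136 expected) and 133–134 mm in the scene view. I judge they lean 2–3°, against the 8° allowed; I did not measure that directly.
- **Peaches:** each one is in its own cell.
- **Tray:** its centre is within about 1.5 mm of the square's centre in the top view and about 4 mm in the scene view. Its angle is within 0.3°, with cream showing on all four sides.
- **Left alone:** the robot never went near the wipes box, the bottle or the yellow and turquoise look-alikes. The box and the turquoise one look unmoved in the last pictures; I did not re-measure the bottle or the yellow one. The arm was clear of everything at hand-in.

**Disagreements:** the two cameras differed by 3–5 mm, so I corrected for that against the gripper position. Peaches in the tray read 2–4 mm off the cell centres in the top view, partly because the camera sees them from one side, but this is inside the cells' 6 mm clearance. No check failed.

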